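# Stow a bottle in a storage box with a locking lid stay

### The job

Raise the blue lid of the storage box by its handle until the folding stay locks and holds the lid up by itself, then stand the amber bottle upright inside the box without dropping it. Then press the red knob of the stay to break its joint and lower the lid gently, without slamming it, until it is fully shut. Do not force the lid or the stay, and leave the other bottles and the cup where they stand.

Things in the scene. Friction and masses are not known exactly. Their poses are not given: they have to be found in the camera images.
- handle (a point): Middle of the steel bar of the lid's D-shaped handle, at the lid's front edge (the robot's side). The bar is round, 12 mm thick, 100 mm long, level, parallel to the hinge and 222 mm from it, straight up the lid's plane; 34 mm of free space lie between bar and lid edge, so open the fingers to about 35 mm there. Lifting takes about 6 N; a steep rise of force shows the upper stop.
- hinge (a point): Middle of the hinge line, at the box's far top edge, 120 mm up. Handle to hinge, seen from above, is the box's x axis; its y is to the left, z up. With the lid at angle t the bar lies 222 cos t - 6 sin t mm from the hinge towards the robot (-x) and 222 sin t + 6 cos t mm above it. Stiff hinge: unlocked, the lid stays put above about 60 degrees, but let go below 45 it falls and slams.
- lid (a joint): Angle of the blue lid (0.75 kg, 184 x 244 x 10 mm) in rad, 0 shut. The upper stop, where the stay is pulled straight and becomes rigid, lies somewhere between 1.27 and 1.41 rad: it differs from time to time (the stay's lower bracket is adjustable), so it must be felt or seen. Locked, the lid rests about 0.016 rad below that stop and cannot be pushed down.
- knee (a joint): Middle joint of the two-bar folding stay on the box's left side, in rad: about 0 folded (lid shut), 2.61 straight, 2.86 locked (past straight, on its stop). A light spring urges it past straight: when the lid is lifted to its upper stop and let go, the knee snaps to 2.86 and the stay carries the lid. Let go some 5 mm of handle travel or more below the stop, it does not lock. Broken below 2.3 it stays broken.
- knob (a point): Middle of the red knob sticking out to the left (box +y) from the middle of the stay; 18 mm thick, axis along box y, 50 mm long, 41 mm outside the lid's left edge. It turns freely on its pin. Locked, it is 168 to 178 mm up. The joint breaks if the knob is pushed 25 to 30 mm down and away (45 degrees below box +x): about 4 N, then it yields and the lid sinks part way. Pushed under 15 mm it snaps back.
- stay_end (a point): Upper end of the stay, where it is pinned to the lid's left edge by a slightly springy pin.
- lid_pin (a point): The pin on the lid's left edge, 120 mm from the hinge. It coincides with the stay's upper end, but the pin gives: a gap of 2 mm between the two means the stay is overloaded, by about 25 N up or down at the handle.
- box_floor (a point): Centre of the inner floor of the white box, 5 mm above the counter; axes as the box's (x away from the robot, y left, z up). The box is fixed; outside 180 (x) x 240 (y) x 120 (z) mm, walls 5 mm, inside depth 115 mm. With the lid up, the front half of the inside (box x from -60 to 0 mm) is free from above; the raised lid leans over the far part.
- amber_mid (a point): Centre, half-way up, of the amber glass bottle with a white cap and paper label: 44 mm diameter, 100 mm tall, 0.14 kg, standing upright and loose on the counter.
- green_mid (a point): Centre, half-way up, of a green glass bottle with a black cap, same size. Leave alone.
- white_mid (a point): Centre, half-way up, of a white plastic bottle with a blue cap, same size. Leave alone.
- cup: Steel cup, 70 mm diameter, 80 mm tall, origin at the centre of its underside. Leave alone.

How it is judged:
By the outcome, as a careful person would: the job done as asked, in the order asked, and still so for the second after the job is handed in, with the robot touching nothing.
It also fails if it takes over 72 s, if anything falls off the work surface, if the arm or the gripper's body presses on something with over 40 N, if the wrist force passes 120 N, or if a joint passes its speed limit or range.

### The arm

A 6-joint arm with a two-finger parallel gripper is mounted at the origin on the work surface. World frame = base frame: x ahead of the robot, y to its left, z up, the work surface at z = 0. Lengths are in mm, angles in rad, forces in N, time in s.
With the tool pointing down it reaches from about 400 to 925 mm from the base axis. Payload 12.5 kg.
Tool frame: the origin (TCP) lies at the very end of the fingers, on their centre line; the grasp point (between the pads) lies 19 mm behind it (env.grip_point_offset is the distance from the TCP to the grasp point, in mm); z points along the fingers, y is the direction in which the jaws open and shut (so a half turn about z gives the same grasp; the last joint's range is limited). The gripper opens to 95 mm and grips with 3 to 60 N. Pads are 20 mm wide; open, the fingers measure 119 mm over their backs; the gripper's body (75 mm by 180 mm) begins 59 mm behind the grasp point.
Start: joints at [1.162, 0.491, 1.559, -0, 1.092, -0.106], TCP at [186.354, 596.589, 214.661] pointing down, gripper open.
Joint ranges: [-3.1, 3.1], [-0.84, 2.19], [0.05, 2.79], [-1.13, 4.28], [0.06, 2.93], [-2.69, 2.69]. Speed limits (rad/s): [2.22, 2.22, 2.79, 3.14, 3.14, 3.14].

### API

Orientations are given as [roll, pitch, yaw] about the fixed x, y, z axes, in that order (R = Rz(yaw) Ry(pitch) Rx(roll)).
In Python, from cell import env gives the robot as it stands.
- The arm moves only by the tool drive_tool, never from a script. Its argument "commands" is a list of rows, each an object of numbers: "dx", "dy", "dz": the shift along the world's x, y, z in mm; "yaw": the turn about the world's z in degrees. In form: [{"dx": .., "dy": .., "dz": .., "yaw": ..}, ...]. A call has 1 to 5 rows; each row shifts and turns the commanded pose from where the row before left it; what a row does not reach is not made up. A row lasts 1/12 s, in which the tool goes at most 41.7 mm and 7.16 degrees, less where a joint would pass 70% of its speed; a pose out of reach is approached as far as the arm can. A call with a gripper value outside its range is refused whole. "grip" is the opening, from 0 (shut) to 1 (fully open), set as the call begins (left out, the last holds). The fingers move at their own pace and stop on an object; the grip force is fixed at half the most. Time passes only in rows, so rows that do not move let the fingers close. It gives the time, the measured TCP pose, the force and the opening at its end, in the units of the state.
- env.state(): the state, without advancing time (a new reading comes with each control period).
- env.read_camera(name): name is "scene" or "top" or "wrist"; returns the picture (480x640x3 uint8, red, green, blue); there is no depth.
- env.calibration(name): a dict with "intrinsics" (3x3 intrinsics, pixels), "rvec" (rotation vector, rad) and "tvec" (3), from world to camera coordinates, as OpenCV has them. Camera axes: x right, y down, z forward; pixel columns grow to the right and rows downward; lengths in mm; the calibration is good to about 2 mm. The wrist camera is an equidistant fisheye: a pixel r from the principal point sees the ray r / f radians off the axis. A picture is of the moment at which its call begins: read the wrist's pose just before it. calibration takes no time and is no camera call; for the wrist camera it gives the pose at the moment of the call.
- env.job_done(): hands the job in, once; it reports no verdict.
Trained networks look in the newest picture that a camera, given by its name, has taken for a name from the list of things; names that differ only in an ending like _2 or _b are one class to them, and where a whole thing is asked for, a point or a joint stands for the part that bears it (a point fixed in the world has none). Each returns a list of dicts, best first, with "conf" (0 to 1); they miss things now and then, are a little off and sometimes report something else, mostly with a low value. They report only what shows in the picture. A call takes as long as a camera call.
- env.trace(query, camera): "pixels" (480x640 bool, what is visible of it) and "pixel" ([column, row] in pixels, amid what is visible of it).
- env.place_of(query, camera): "pixel" ([column, row] in pixels: a listed point, or the origin of a listed thing).
The state is a dict: "t": time; "joints": joint angles; "qvel": joint speeds; "tau": joint torques, N m; "eef_pos": TCP position; "tcp_rot": TCP orientation; "ft_force": force on the tool from outside, world axes, zero at the start; "moment": the same for the moment, N m; "opening": opening from 0.0 (shut) to 1.0 (fully open).
Only numpy, scipy, OpenCV 4.12 (cv2) and the standard library are available. Lean on these libraries where they do the work, as an engineer would, in place of code of your own. Each camera call takes 0.05 s, during which the arm holds its last target.

## Working session

There is one attempt and no reset: what is moved stays moved. The work goes in short steps, Python scripts to look and compute and a tool call to move; the robot and the scene stay as the last step left them, time stands still between calls to the robot, and variables do not carry over. Pictures are saved under pics/ and viewed, and the job is handed in when it is done.

Besides the shell and the picture viewer there is one more tool, called as a command line: name --argument value ..., lists and objects as JSON in quotes. drive_tool: Moves the arm, as the interface text tells. Its arguments: {"type":"object","properties":{"commands":{"type":"array"},"grip":{"type":"number"}},"required":["commands"]}

```bash
ls; mkdir -p pics; cat > h.py <<'E'
import numpy as np, cv2
from cell import env
def save(n,im): cv2.imwrite(f'pics/{n}.png',im[:,:,::-1])
def ray(cam,px,cal=None):
    c=cal or env.calibration(cam); K=np.array(c['intrinsics'],float); R=cv2.Rodrigues(np.array(c['rvec'],float))[0]; t=np.array(c['tvec'],float).ravel()
    u=(px[0]-K[0,2])/K[0,0]; v=(px[1]-K[1,2])/K[1,1]
    if cam=='wrist':
        r=np.hypot(u,v); d=np.array([np.sin(r)*u/max(r,1e-9),np.sin(r)*v/max(r,1e-9),np.cos(r)])
    else: d=np.array([u,v,1.])
    d/=np.linalg.norm(d)
    return -R.T@t, R.T@d
def atz(cam,px,z,cal=None):
    o,d=ray(cam,px,cal); return o+d*(z-o[2])/d[2]
def tri(rs):
    A=0;b=0
    for o,d in rs:
        P=np.eye(3)-np.outer(d,d); A=A+P; b=b+P@o
    p=np.linalg.solve(A,b)
    return p,[np.linalg.norm((np.eye(3)-np.outer(d,d))@(p-o)) for o,d in rs]
E
python3 - <<'E'
from h import *
print(env.state())
for c in ['scene','top','wrist']:
    im=env.read_camera(c); save('a_'+c,im); o,d=ray(c,(320,240)); print(c,o.round(),d.round(2))
E
```

```text
pics
{'t': 0.0, 'joints': array([ 1.16239700e+00,  4.91537255e-01,  1.55946581e+00,  1.17399154e-05,
        1.09167308e+00, -1.05589033e-01]), 'qvel': array([ 0.00054238,  0.00208856,  0.00085034,  0.00011702,  0.0008078 ,
       -0.00054254]), 'tau': array([ 6.50090478e-04, -6.12653732e+01, -2.58185077e+01,  6.93249959e-02,
        4.81622654e-02, -7.76069078e-05]), 'eef_pos': array([186.24859332, 596.3474546 , 214.06996442]), 'tcp_rot': array([-3.14051629e+00, -1.24546686e-04,  2.83877687e+00]), 'ft_force': array([ 0.61344706, -0.07926202, -0.18797657]), 'moment': array([ 0.01233841, -0.02839733, -0.03775617]), 'opening': 1.0000584250085343}
scene [1350.  -17. 1163.] [-0.62  0.04 -0.78]
top [ 417.   36. 1424.] [ 0.07 -0.01 -1.  ]
wrist [107. 622. 384.] [ 0.28 -0.09 -0.96]
```

View pics/a_scene.png

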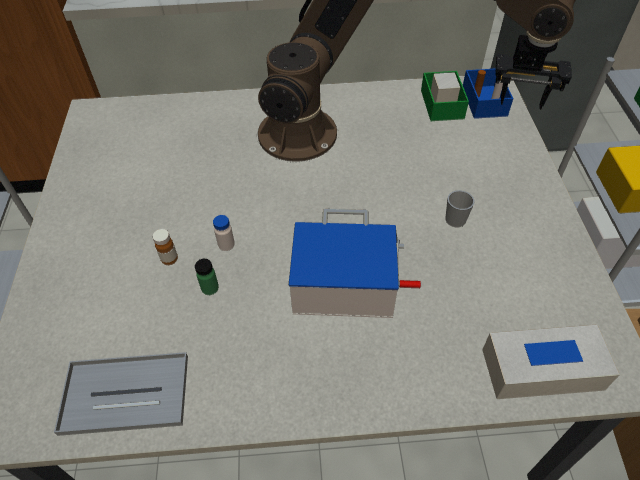

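View pics/a_top.png

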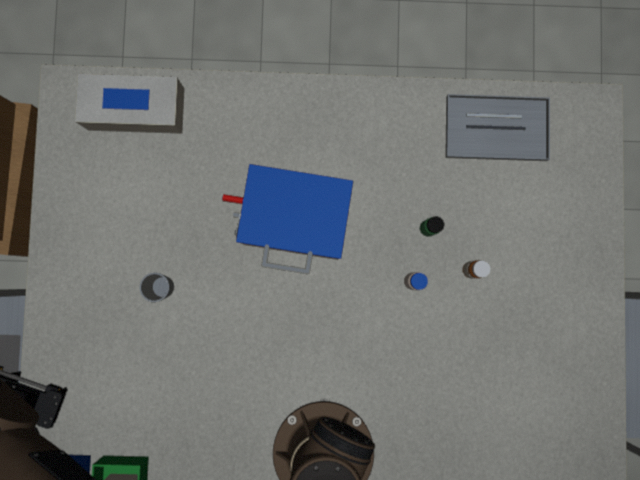

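View pics/a_wrist.png

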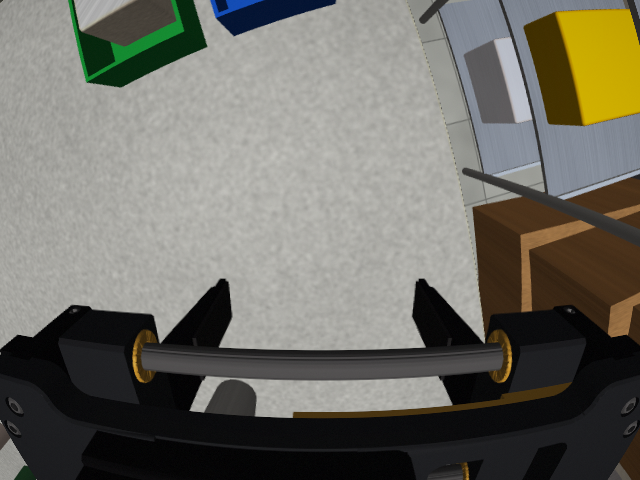

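```bash
python3 - <<'E'
from h import *
zs=dict(handle=126,hinge=120,amber_mid=50,green_mid=50,white_mid=50,cup=0,knob=100,lid_pin=120)
for q,z in zs.items():
    rs=[]
    for c in ['top','scene']:
        r=env.place_of(q,c)
        for k in r[:2]:
            print(q,c,round(k['conf'],2),np.round(k['pixel']),atz(c,k['pixel'],z).round(1))
        if r: rs.append(ray(c,r[0]['pixel']))
    if len(rs)==2: p,e=tri(rs); print('   tri',p.round(1),np.round(e,1))
print(env.state()['t'])
E
```

```text
handle top 0.77 [286. 268.] [443.8  97.9 126. ]
handle scene 0.65 [343. 211.] [441.7  96.1 126. ]
   tri [443.7  96.9 128.2] [0.9 0.9]
hinge top 0.88 [302. 176.] [657.   69.6 120. ]
hinge scene 0.95 [339. 289.] [665.9  63.8 120. ]
   tri [658.8  67.3 109. ] [2.7 2.7]
amber_mid top 0.75 [476. 268.] [ 458.2 -359.6   50. ]
amber_mid scene 0.79 [164. 245.] [ 447.6 -361.2   50. ]
   tri [ 457.8 -356.7   62.5] [0.6 0.6]
green_mid top 0.72 [433. 226.] [ 557.3 -251.9   50. ]
green_mid top 0.31 [300. 172.] [679.8  75.9  50. ]
green_mid scene 0.6 [204. 275.] [ 552.5 -253.2   50. ]
green_mid scene 0.58 [165. 245.] [ 449.7 -358.5   50. ]
   tri [ 556.7 -251.3   55.7] [0.6 0.6]
white_mid top 0.88 [413. 280.] [ 423.6 -206.9   50. ]
white_mid scene 0.9 [221. 234.] [ 426.2 -217.4   50. ]
   tri [ 423.6 -212.8   46. ] [5.2 5.2]
cup top 0.81 [162. 287.] [388.9 410.3   0. ]
cup scene 0.83 [455. 220.] [392.1 407.9   0. ]
   tri [388.7 410.4  -4.1] [1. 1.]
knob top 0.58 [229. 198.] [603.2 237.9 100. ]
knob scene 0.5 [412. 284.] [655.1 229.9 100. ]
   tri [612.3 246.5  34.4] [1.4 1.4]
lid_pin top 0.62 [237. 214.] [563.1 215.5 120. ]
lid_pin scene 0.6 [398. 242.] [548.2 213.5 120. ]
   tri [561.1 211.5 136.8] [1.6 1.6]
0.95
```

```bash
python3 - <<'E'
from h import *
im=cv2.imread('pics/a_top.png'); hsv=cv2.cvtColor(im,cv2.COLOR_BGR2HSV)
def lid(c):
    im=cv2.imread(f'pics/a_{c}.png'); hsv=cv2.cvtColor(im,cv2.COLOR_BGR2HSV)
    m=cv2.inRange(hsv,(105,150,60),(130,255,255)); n,l,s,ce=cv2.connectedComponentsWithStats(m)
    k=[i for i in range(1,n) if s[i,4]>3000][-1]
    k=max([i for i in range(1,n)],key=lambda i:s[i,4] if (240<ce[i][0]<400) else 0)
    cn=max(cv2.findContours((l==k).astype(np.uint8),0,cv2.CHAIN_APPROX_NONE)[0],key=cv2.contourArea)
    for e in (3,5,7,9,12):
        a=cv2.approxPolyDP(cn,e,True)
        if len(a)==4: break
    a=a[:,0].astype(float)
    # refine by line fits
    L=[]
    pts=cn[:,0].astype(float)
    for i in range(4):
        p,q=a[i],a[(i+1)%4]; d=(q-p); Ln=np.linalg.norm(d); d/=Ln; n=np.array([-d[1],d[0]])
        s=(pts-p)@d; w=abs((pts-p)@n); sel=pts[(w<3)&(s>.1*Ln)&(s<.9*Ln)]
        v=cv2.fitLine(sel.astype(np.float32),cv2.DIST_HUBER,0,.01,.01).ravel(); L.append(v)
    C=[]
    for i in range(4):
        v,w=L[i-1],L[i]; A=np.array([[v[0],-w[0]],[v[1],-w[1]]]); t=np.linalg.solve(A,[w[2]-v[2],w[3]-v[3]]); C.append([v[2]+t[0]*v[0],v[3]+t[0]*v[1]])
    return np.array(C)
for c in ('top','scene'):
    C=lid(c); W=np.array([atz(c,p,131) for p in C]); print(c,C.round(1).tolist(),W[:,:2].round(1).tolist())
    for i in range(4):
        e=W[(i+1)%4]-W[i]; print('  ',np.linalg.norm(e).round(1),np.degrees(np.arctan2(e[1],e[0])).round(2))
    print('  centre',W.mean(0).round(1))
# bottles caps/masks
a=cv2.imread('pics/a_top.png')[190:310,380:520]; b=cv2.imread('pics/a_scene.png')[200:310,130:260]
cv2.imwrite('pics/b.png',np.hstack([cv2.resize(a,(400,343),interpolation=2),cv2.resize(b,(400,343),interpolation=2)]))
E
```

```text
top [[249.8000030517578, 164.60000610351562], [236.5, 241.0], [339.6000061035156, 257.70001220703125], [351.70001220703125, 181.0]] [[678.2, 189.0], [501.1, 212.7], [469.9, -23.3], [647.3, -46.5]]
   178.7 172.36
   238.1 -97.53
   178.9 -7.46
   237.5 82.52
  centre [574.1  83.  131. ]
scene [[295.20001220703125, 222.5], [288.70001220703125, 284.79998779296875], [397.70001220703125, 288.5], [394.5, 225.3000030517578]] [[473.4, -24.3], [652.7, -47.8], [683.7, 190.4], [504.1, 212.5]]
   180.9 -7.48
   240.2 82.59
   181.0 172.98
   238.8 -97.38
  centre [578.5  82.7 131. ]
```

View pics/b.png

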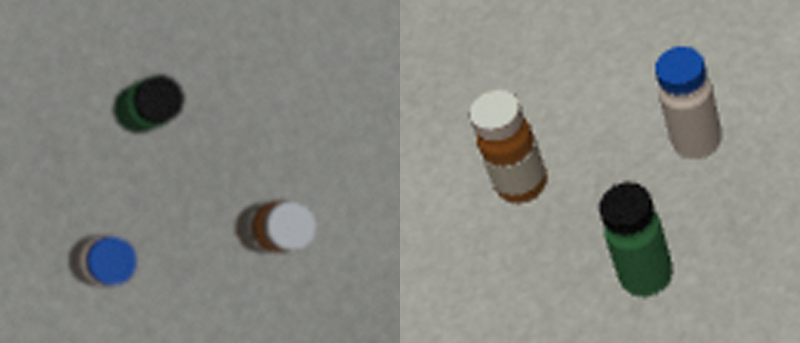

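drive_tool --commands '[{"dx": 17.2,"dy": -33.2,"dz": 0,"yaw": -5.34},{"dx": 17.2,"dy": -33.2,"dz": 0,"yaw": -5.34},{"dx": 17.2,"dy": -33.2,"dz": 0,"yaw": -5.34},{"dx": 17.2,"dy": -33.2,"dz": 0,"yaw": -5.34},{"dx": 17.2,"dy": -33.2,"dz": 0,"yaw": -5.34}]' --grip 0.38

```text
t: 1.37
eef_pos: [272.7, 429.0, 214.7]
tcp_rot: [3.141, 0.0, 2.369]
ft_force: [1.4, 1.1, 0.3]
opening: 0.709
```

drive_tool --commands '[{"dx": 17.2,"dy": -33.2,"dz": 0,"yaw": -5.34},{"dx": 17.2,"dy": -33.2,"dz": 0,"yaw": -5.34},{"dx": 17.2,"dy": -33.2,"dz": 0,"yaw": -5.34},{"dx": 17.2,"dy": -33.2,"dz": 0,"yaw": -5.34},{"dx": 17.2,"dy": -33.2,"dz": 0,"yaw": -5.34}]'

```text
t: 1.78
eef_pos: [358.8, 263.0, 214.9]
tcp_rot: [3.141, -0.0, 1.902]
ft_force: [0.7, 1.2, 0.2]
opening: 0.394
```

drive_tool --commands '[{"dx": 17.2,"dy": -33.2,"dz": 0,"yaw": -5.34},{"dx": 17.2,"dy": -33.2,"dz": 0,"yaw": -5.34},{"dx": 17.2,"dy": -33.2,"dz": 0,"yaw": -5.34},{"dx": 17.2,"dy": -33.2,"dz": 0,"yaw": -5.34},{"dx": 17.2,"dy": -33.2,"dz": 0,"yaw": -5.34}]'

```text
t: 2.2
eef_pos: [444.9, 96.8, 214.9]
tcp_rot: [3.141, -0.0, 1.436]
ft_force: [1.1, 1.0, 0.6]
opening: 0.38
```

drive_tool --commands '[{"dz": -15},{"dz": -15},{"dz": -10}]'

```text
invalid input
```

```bash
python3 - <<'E'
from h import *
im=env.read_camera('wrist'); save('c_wrist',im)
cal=env.calibration('wrist')
for q in ('handle',):
    for k in env.place_of(q,'wrist')[:2]: print(k['conf'],k['pixel'],atz('wrist',k['pixel'],126,cal))
s=env.state();print(s['t'],s['eef_pos'],np.degrees(s['tcp_rot']),s['opening'])
E
```

```text
0.57 [318.2, 237.9] [447.20660687  99.28683982 126.        ]
2.3 [446.46322706  94.92346144 214.73912316] [1.79924429e+02 1.70003435e-02 8.20738867e+01] 0.38081884100278157
```

View pics/c_wrist.png

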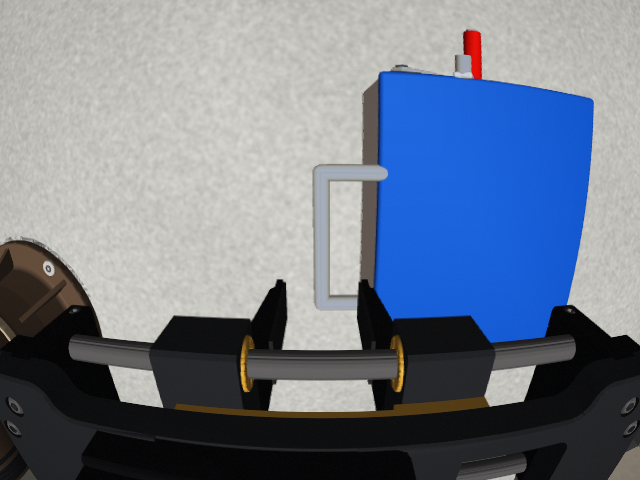

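```bash
python3 - <<'E'
from h import *
cal=env.calibration('wrist')
for p in [(322,165),(321,236),(319,308),(321,265)]: print(p,atz('wrist',p,126,cal).round(1))
s=env.state();print(s['t'],s['eef_pos'])
E
```

```text
(322, 165) [455.7 153.7 126. ]
(321, 236) [447.9 102.8 126. ]
(319, 308) [438.3  45.  126. ]
(321, 265) [444.8  80.5 126. ]
2.3 [446.46322706  94.92346144 214.73912316]
```

drive_tool --commands '[{"dx": 0,"dy": 0,"dz": -20,"yaw": 0},{"dx": 0,"dy": 0,"dz": -20,"yaw": 0},{"dx": 0,"dy": 0,"dz": -15,"yaw": 0}]'

```text
t: 2.55
eef_pos: [443.9, 98.7, 158.7]
tcp_rot: [-3.142, -0.0, 1.441]
ft_force: [0.1, 0.2, 0.6]
opening: 0.38
```

drive_tool --commands '[{"dx": 2,"dy": 0,"dz": -20,"yaw": 0},{"dx": 0,"dy": 0,"dz": -20,"yaw": 0},{"dx": 0,"dy": 0,"dz": -12,"yaw": 0},{"dx": 0,"dy": 0,"dz": 0,"yaw": 0}]'

```text
t: 2.88
eef_pos: [445.2, 98.9, 105.8]
tcp_rot: [-3.138, 0.001, 1.442]
ft_force: [0.4, 0.3, 0.1]
opening: 0.378
```

drive_tool --commands '[{"dx": 0,"dy": 0,"dz": 0,"yaw": 0},{"dx": 0,"dy": 0,"dz": 0,"yaw": 0},{"dx": 0,"dy": 0,"dz": 0,"yaw": 0},{"dx": 0,"dy": 0,"dz": 0,"yaw": 0},{"dx": 0,"dy": 0,"dz": 0,"yaw": 0}]' --grip 0.0

```text
t: 3.3
eef_pos: [444.9, 98.9, 107.9]
tcp_rot: [-3.139, -0.0, 1.441]
ft_force: [-7.8, 3.1, 0.0]
opening: 0.113
```

```bash
cat > arc.py <<'E'
import numpy as np,sys
a,b,n=map(float,sys.argv[1:4]); n=int(n)
t=np.linspace(a,b,n+1); h=222*np.cos(t)-6*np.sin(t); v=222*np.sin(t)+6*np.cos(t)
d=-np.diff(h); dz=np.diff(v); c,s=np.cos(np.radians(-7.5)),np.sin(np.radians(-7.5))
for i in range(n): print('{"dx": %.1f, "dy": %.1f, "dz": %.1f, "yaw": 0},'%(d[i]*c,d[i]*s,dz[i]), '%.3f'%t[i+1])
E
python3 arc.py 0 1.20 25
```

```text
{"dx": 0.5, "dy": -0.1, "dz": 10.6, "yaw": 0}, 0.048
{"dx": 1.0, "dy": -0.1, "dz": 10.6, "yaw": 0}, 0.096
{"dx": 1.5, "dy": -0.2, "dz": 10.5, "yaw": 0}, 0.144
{"dx": 2.0, "dy": -0.3, "dz": 10.5, "yaw": 0}, 0.192
{"dx": 2.5, "dy": -0.3, "dz": 10.3, "yaw": 0}, 0.240
{"dx": 3.0, "dy": -0.4, "dz": 10.2, "yaw": 0}, 0.288
{"dx": 3.5, "dy": -0.5, "dz": 10.1, "yaw": 0}, 0.336
{"dx": 4.0, "dy": -0.5, "dz": 9.9, "yaw": 0}, 0.384
{"dx": 4.5, "dy": -0.6, "dz": 9.7, "yaw": 0}, 0.432
{"dx": 4.9, "dy": -0.6, "dz": 9.4, "yaw": 0}, 0.480
{"dx": 5.4, "dy": -0.7, "dz": 9.2, "yaw": 0}, 0.528
{"dx": 5.8, "dy": -0.8, "dz": 8.9, "yaw": 0}, 0.576
{"dx": 6.2, "dy": -0.8, "dz": 8.6, "yaw": 0}, 0.624
{"dx": 6.6, "dy": -0.9, "dz": 8.3, "yaw": 0}, 0.672
{"dx": 7.0, "dy": -0.9, "dz": 8.0, "yaw": 0}, 0.720
{"dx": 7.4, "dy": -1.0, "dz": 7.6, "yaw": 0}, 0.768
{"dx": 7.7, "dy": -1.0, "dz": 7.3, "yaw": 0}, 0.816
{"dx": 8.1, "dy": -1.1, "dz": 6.9, "yaw": 0}, 0.864
{"dx": 8.4, "dy": -1.1, "dz": 6.5, "yaw": 0}, 0.912
{"dx": 8.7, "dy": -1.1, "dz": 6.1, "yaw": 0}, 0.960
{"dx": 9.0, "dy": -1.2, "dz": 5.7, "yaw": 0}, 1.008
{"dx": 9.2, "dy": -1.2, "dz": 5.2, "yaw": 0}, 1.056
{"dx": 9.5, "dy": -1.2, "dz": 4.8, "yaw": 0}, 1.104
{"dx": 9.7, "dy": -1.3, "dz": 4.3, "yaw": 0}, 1.152
{"dx": 9.9, "dy": -1.3, "dz": 3.8, "yaw": 0}, 1.200
```

drive_tool --commands '[{"dx": -1.5,"dy": 0.2,"dz": 0,"yaw": 0},{"dx": 0,"dy": 0,"dz": 0,"yaw": 0}]'

```text
t: 3.47
eef_pos: [444.9, 98.9, 108.1]
tcp_rot: [3.141, -0.0, 1.441]
ft_force: [-0.8, 2.3, 0.2]
opening: 0.119
```

drive_tool --commands '[{"dx": 0.5,"dy": -0.1,"dz": 10.6,"yaw": 0},{"dx": 1.0,"dy": -0.1,"dz": 10.6,"yaw": 0},{"dx": 1.5,"dy": -0.2,"dz": 10.5,"yaw": 0},{"dx": 2.0,"dy": -0.3,"dz": 10.5,"yaw": 0},{"dx": 2.5,"dy": -0.3,"dz": 10.3,"yaw": 0}]'

```text
t: 3.88
eef_pos: [451.9, 97.9, 160.5]
tcp_rot: [-3.141, -0.0, 1.441]
ft_force: [1.3, 2.3, -6.7]
opening: 0.119
```

drive_tool --commands '[{"dx": 3.0,"dy": -0.4,"dz": 10.2,"yaw": 0},{"dx": 3.5,"dy": -0.5,"dz": 10.1,"yaw": 0},{"dx": 4.0,"dy": -0.5,"dz": 9.9,"yaw": 0},{"dx": 4.5,"dy": -0.6,"dz": 9.7,"yaw": 0},{"dx": 4.9,"dy": -0.6,"dz": 9.4,"yaw": 0}]'

```text
t: 4.3
eef_pos: [470.3, 95.6, 209.4]
tcp_rot: [-3.137, -0.0, 1.441]
ft_force: [-6.5, 3.5, -1.6]
opening: 0.121
```

drive_tool --commands '[{"dx": 4.9,"dy": -0.7,"dz": 9.2,"yaw": 0},{"dx": 5.3,"dy": -0.8,"dz": 8.9,"yaw": 0},{"dx": 6.2,"dy": -0.8,"dz": 8.6,"yaw": 0},{"dx": 6.6,"dy": -0.9,"dz": 8.3,"yaw": 0},{"dx": 7.0,"dy": -0.9,"dz": 8.0,"yaw": 0}]'

```text
t: 4.72
eef_pos: [498.8, 91.9, 252.7]
tcp_rot: [-3.133, -0.0, 1.441]
ft_force: [-19.7, 5.5, 10.4]
opening: 0.121
```

drive_tool --commands '[{"dx": 7.4,"dy": -1.0,"dz": 7.6,"yaw": 0},{"dx": 7.7,"dy": -1.0,"dz": 7.3,"yaw": 0},{"dx": 8.1,"dy": -1.1,"dz": 6.9,"yaw": 0},{"dx": 8.4,"dy": -1.1,"dz": 6.5,"yaw": 0},{"dx": 8.7,"dy": -1.1,"dz": 6.1,"yaw": 0}]'

```text
t: 5.13
eef_pos: [539.1, 86.5, 289.4]
tcp_rot: [-3.136, -0.0, 1.441]
ft_force: [-26.1, 3.3, 28.2]
opening: 0.122
```

drive_tool --commands '[{"dx": 9.0,"dy": -1.2,"dz": 5.7,"yaw": 0},{"dx": 9.2,"dy": -1.2,"dz": 5.2,"yaw": 0},{"dx": 9.5,"dy": -1.2,"dz": 4.8,"yaw": 0},{"dx": 9.7,"dy": -1.3,"dz": 4.3,"yaw": 0},{"dx": 9.9,"dy": -1.3,"dz": 3.8,"yaw": 0}]'

```text
t: 5.55
eef_pos: [589.0, 80.1, 314.1]
tcp_rot: [3.14, -0.001, 1.441]
ft_force: [-13.0, 4.0, 21.3]
opening: 0.118
```

drive_tool --commands '[{"dx": -1.5,"dy": 0,"dz": 4,"yaw": 0},{"dx": 0,"dy": 0,"dz": 0,"yaw": 0}]'

```text
t: 5.72
eef_pos: [588.8, 80.1, 314.1]
tcp_rot: [3.141, -0.001, 1.441]
ft_force: [3.6, 4.4, -7.3]
opening: 0.119
```

```bash
python3 - <<'E'
from h import *
print(env.state()['ft_force'],env.state()['eef_pos'])
for c in ['scene']:
    im=env.read_camera(c); save('d_'+c,im[130:330,200:470].repeat(2,0).repeat(2,1))
E
python3 arc.py 1.2 1.42 11
```

```text
[ 3.62666555  4.42256817 -7.25927226] [588.80510351  80.08931465 314.11470415]
{"dx": 4.2, "dy": -0.5, "dz": 1.5, "yaw": 0}, 1.220
{"dx": 4.2, "dy": -0.6, "dz": 1.4, "yaw": 0}, 1.240
{"dx": 4.2, "dy": -0.6, "dz": 1.3, "yaw": 0}, 1.260
{"dx": 4.2, "dy": -0.6, "dz": 1.2, "yaw": 0}, 1.280
{"dx": 4.3, "dy": -0.6, "dz": 1.1, "yaw": 0}, 1.300
{"dx": 4.3, "dy": -0.6, "dz": 1.0, "yaw": 0}, 1.320
{"dx": 4.3, "dy": -0.6, "dz": 0.9, "yaw": 0}, 1.340
{"dx": 4.3, "dy": -0.6, "dz": 0.9, "yaw": 0}, 1.360
{"dx": 4.3, "dy": -0.6, "dz": 0.8, "yaw": 0}, 1.380
{"dx": 4.4, "dy": -0.6, "dz": 0.7, "yaw": 0}, 1.400
{"dx": 4.4, "dy": -0.6, "dz": 0.6, "yaw": 0}, 1.420
```

View pics/d_scene.png

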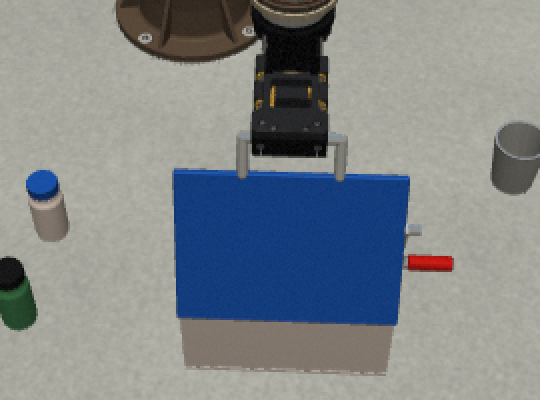

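drive_tool --commands '[{"dx": 4.2,"dy": -0.5,"dz": 1.5,"yaw": 0},{"dx": 4.2,"dy": -0.6,"dz": 1.4,"yaw": 0},{"dx": 0,"dy": 0,"dz": 0,"yaw": 0}]'

```text
t: 6.02
eef_pos: [597.2, 79.0, 317.1]
tcp_rot: [-3.14, -0.001, 1.441]
ft_force: [3.6, 5.7, -7.0]
opening: 0.117
```

drive_tool --commands '[{"dx": 2.1,"dy": -0.3,"dz": 0.7,"yaw": 0},{"dx": 2.1,"dy": -0.3,"dz": 0.7,"yaw": 0},{"dx": 0,"dy": 0,"dz": 0,"yaw": 0}]'

```text
t: 6.27
eef_pos: [601.1, 78.3, 318.4]
tcp_rot: [-3.14, -0.001, 1.441]
ft_force: [1.3, 5.4, -8.4]
opening: 0.124
```

drive_tool --commands '[{"dx": 2.1,"dy": -0.3,"dz": 0.6,"yaw": 0},{"dx": 0,"dy": 0,"dz": 0,"yaw": 0}]'

```text
t: 6.43
eef_pos: [603.2, 78.1, 319.1]
tcp_rot: [-3.14, -0.001, 1.441]
ft_force: [0.8, 6.4, -7.8]
opening: 0.119
```

drive_tool --commands '[{"dx": 2.1,"dy": -0.3,"dz": 0.6,"yaw": 0},{"dx": 0,"dy": 0,"dz": 0,"yaw": 0}]'

```text
t: 6.6
eef_pos: [605.2, 77.8, 319.8]
tcp_rot: [-3.14, -0.001, 1.441]
ft_force: [0.5, 5.8, -7.0]
opening: 0.115
```

drive_tool --commands '[{"dx": 2.1,"dy": -0.3,"dz": 0.5,"yaw": 0},{"dx": 0,"dy": 0,"dz": 0,"yaw": 0}]'

```text
t: 6.77
eef_pos: [607.3, 77.5, 320.4]
tcp_rot: [-3.14, -0.001, 1.441]
ft_force: [-0.0, 5.8, -6.8]
opening: 0.12
```

drive_tool --commands '[{"dx": 2.1,"dy": -0.3,"dz": 0.5,"yaw": 0},{"dx": 0,"dy": 0,"dz": 0,"yaw": 0}]'

```text
t: 6.93
eef_pos: [609.4, 77.2, 321.0]
tcp_rot: [-3.14, -0.001, 1.441]
ft_force: [0.2, 6.3, -5.5]
opening: 0.12
```

drive_tool --commands '[{"dx": 2.1,"dy": -0.3,"dz": 0.5,"yaw": 0},{"dx": 0,"dy": 0,"dz": 0,"yaw": 0}]'

```text
t: 7.1
eef_pos: [611.4, 77.0, 321.6]
tcp_rot: [-3.14, -0.001, 1.441]
ft_force: [0.1, 6.7, -5.5]
opening: 0.116
```

drive_tool --commands '[{"dx": 2.1,"dy": -0.3,"dz": 0.5,"yaw": 0},{"dx": 0,"dy": 0,"dz": 0,"yaw": 0}]'

```text
t: 7.27
eef_pos: [613.6, 76.7, 322.2]
tcp_rot: [-3.141, -0.001, 1.441]
ft_force: [0.7, 6.2, -5.1]
opening: 0.119
```

drive_tool --commands '[{"dx": 2.1,"dy": -0.3,"dz": 0.5,"yaw": 0},{"dx": 0,"dy": 0,"dz": 0,"yaw": 0}]'

```text
t: 7.43
eef_pos: [615.7, 76.4, 322.8]
tcp_rot: [-3.141, -0.001, 1.441]
ft_force: [-0.2, 6.3, -4.3]
opening: 0.117
```

drive_tool --commands '[{"dx": 2.1,"dy": -0.3,"dz": 0.4,"yaw": 0},{"dx": 0,"dy": 0,"dz": 0,"yaw": 0}]'

```text
t: 7.6
eef_pos: [617.8, 76.1, 323.2]
tcp_rot: [-3.141, -0.001, 1.441]
ft_force: [-0.6, 5.3, -3.6]
opening: 0.117
```

drive_tool --commands '[{"dx": 2.1,"dy": -0.3,"dz": 0.4,"yaw": 0},{"dx": 0,"dy": 0,"dz": 0,"yaw": 0}]'

```text
t: 7.77
eef_pos: [620.0, 75.9, 323.8]
tcp_rot: [-3.141, -0.001, 1.441]
ft_force: [0.5, 6.0, -3.2]
opening: 0.116
```

drive_tool --commands '[{"dx": 2.1,"dy": 0,"dz": 0.4,"yaw": 0},{"dx": 0,"dy": 0,"dz": 0,"yaw": 0}]'

```text
t: 7.93
eef_pos: [622.1, 75.6, 324.3]
tcp_rot: [-3.141, -0.001, 1.441]
ft_force: [-1.1, 5.7, -2.0]
opening: 0.114
```

drive_tool --commands '[{"dx": 2.1,"dy": -0.3,"dz": 0.4,"yaw": 0},{"dx": 0,"dy": 0,"dz": 0,"yaw": 0}]'

```text
t: 8.1
eef_pos: [624.3, 75.3, 324.7]
tcp_rot: [-3.142, -0.001, 1.441]
ft_force: [0.7, 5.4, -2.5]
opening: 0.117
```

```bash
python3 - <<'E'
from h import *
for c in ['scene']:
    im=env.read_camera(c); save('e_'+c,im[130:330,200:470].repeat(2,0).repeat(2,1))
E
```

```text
(no output)
```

View pics/e_scene.png

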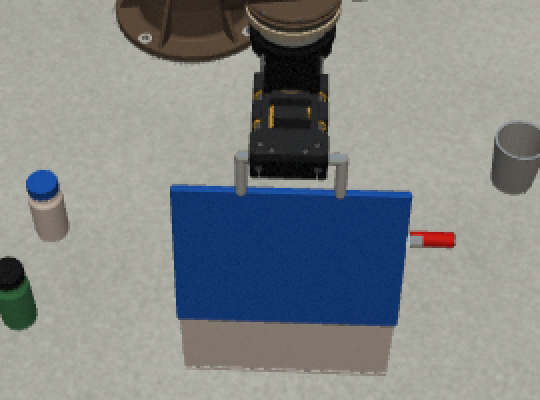

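drive_tool --commands '[{"dx": 2.1,"dy": -0.3,"dz": 0.4,"yaw": 0},{"dx": 0,"dy": 0,"dz": 0,"yaw": 0}]'

```text
t: 8.32
eef_pos: [625.9, 75.1, 325.1]
tcp_rot: [-3.14, -0.001, 1.441]
ft_force: [-4.2, 6.3, -0.2]
opening: 0.121
```

drive_tool --commands '[{"dx": 2.1,"dy": -0.3,"dz": 0.4,"yaw": 0},{"dx": 0,"dy": 0,"dz": 0,"yaw": 0}]'

```text
t: 8.48
eef_pos: [626.5, 75.1, 325.2]
tcp_rot: [-3.136, -0.001, 1.441]
ft_force: [-12.5, 6.4, 0.4]
opening: 0.118
```

drive_tool --commands '[{"dx": 1.5,"dy": -0.2,"dz": 0.2,"yaw": 0},{"dx": 0,"dy": 0,"dz": 0,"yaw": 0}]'

```text
t: 8.65
eef_pos: [626.9, 75.0, 325.3]
tcp_rot: [-3.134, -0.0, 1.441]
ft_force: [-18.1, 6.6, 1.2]
opening: 0.116
```

drive_tool --commands '[{"dx": -1.2,"dy": 0.2,"dz": 0,"yaw": 0}]'

```text
t: 8.73
eef_pos: [626.4, 75.1, 325.2]
tcp_rot: [-3.135, -0.0, 1.441]
ft_force: [-8.5, 5.3, -3.0]
opening: 0.119
```

drive_tool --commands '[{"dx": 0,"dy": 0,"dz": 0,"yaw": 0},{"dx": 0,"dy": 0,"dz": 0,"yaw": 0},{"dx": 0,"dy": 0,"dz": 0,"yaw": 0},{"dx": 0,"dy": 0,"dz": 0,"yaw": 0}]' --grip 0.38

```text
t: 9.07
eef_pos: [629.1, 73.9, 325.9]
tcp_rot: [3.14, 0.0, 1.441]
ft_force: [-0.3, -0.5, 0.4]
opening: 0.341
```

```bash
python3 - <<'E'
from h import *
for c in ['scene']:
    im=env.read_camera(c); save('f_'+c,im[130:330,200:470].repeat(2,0).repeat(2,1))
    for q in ('knob','handle','knee'):
      try:
        for k in env.place_of(q,c)[:1]: print(q,k['conf'],k['pixel'])
      except Exception as e: print(e)
E
```

```text
knob 0.6 [224.0, 235.9]
it knows: amber_mid, box_floor, cup, green_mid, handle, hinge, knob, lid_pin, stay_end, white_mid
```

View pics/f_scene.png

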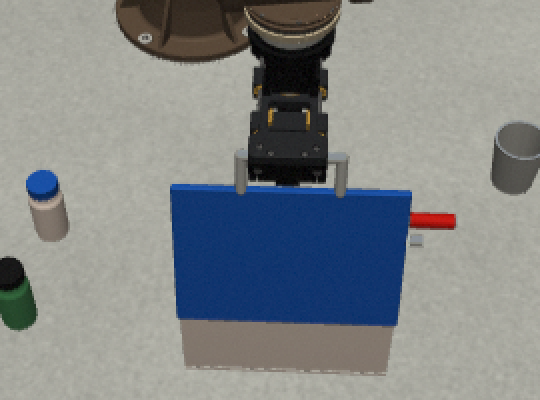

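drive_tool --commands '[{"dx": -1,"dy": 0,"dz": 15,"yaw": 0},{"dx": -1,"dy": 0,"dz": 22,"yaw": 0},{"dx": 0,"dy": 0,"dz": 22,"yaw": 0},{"dx": -14,"dy": -29,"dz": 0,"yaw": 6.4},{"dx": -14,"dy": -31,"dz": 0,"yaw": 6.4}]'

```text
t: 9.63
eef_pos: [598.8, 14.6, 385.3]
tcp_rot: [3.139, 0.001, 1.671]
ft_force: [0.3, -0.7, -0.4]
opening: 0.382
```

drive_tool --commands '[{"dx": -12,"dy": -31,"dz": -10,"yaw": 6.4},{"dx": -12,"dy": -31,"dz": -15,"yaw": 6.4},{"dx": -12,"dy": -31,"dz": -15,"yaw": 6.4},{"dx": -12,"dy": -31,"dz": -15,"yaw": 6.4},{"dx": -12,"dy": -31,"dz": -15,"yaw": 6.4}]' --grip 0.8

```text
t: 10.05
eef_pos: [537.8, -142.2, 314.0]
tcp_rot: [3.141, 0.001, 2.228]
ft_force: [0.8, -0.2, 0.2]
opening: 0.673
```

drive_tool --commands '[{"dx": -12,"dy": -31,"dz": -15,"yaw": 6.4},{"dx": -12,"dy": -31,"dz": -15,"yaw": 6.4},{"dx": -12,"dy": -31,"dz": -15,"yaw": 6.4},{"dx": -12,"dy": -31,"dz": -10,"yaw": 6.4},{"dx": -12,"dy": -31,"dz": -10,"yaw": 6.4}]'

```text
t: 10.47
eef_pos: [477.7, -297.3, 248.8]
tcp_rot: [-3.141, 0.0, 2.787]
ft_force: [1.0, -0.5, -0.6]
opening: 0.8
```

```bash
python3 - <<'E'
from h import *
I={c:env.read_camera(c) for c in ['scene','top','wrist']}
for c in I: save('g_'+c,I[c])
cal=env.calibration('wrist')
print('knob scene',[(round(k['conf'],2),k['pixel']) for k in env.place_of('knob','scene')],[(round(k['conf'],2),k['pixel']) for k in env.place_of('knob','top')])
r=env.place_of('amber_mid','wrist')
for k in r: print(k['conf'],k['pixel'],atz('wrist',k['pixel'],50,cal))
s=env.state();print(s['t'],s['eef_pos'],np.degrees(s['tcp_rot']),s['opening'],s['joints'])
E
```

```text
knob scene [(0.68, [418.9, 244.1]), (0.62, [402.8, 253.1])] [(0.94, [220.3, 197.7])]
0.83 [263.2, 220.5] [ 463.69916658 -356.445201     50.        ]
10.7667 [ 478.97779261 -295.18826029  249.73809306] [1.79997255e+02 4.28460360e-02 1.59278027e+02] 0.7997723709871731 [-6.69839878e-01  3.66957139e-01  1.66884878e+00  3.04948507e-04
  1.10508871e+00 -1.87910641e+00]
```

View pics/g_wrist.png

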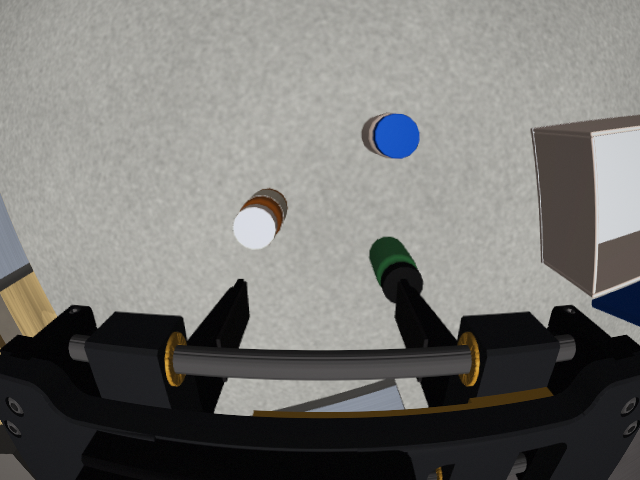

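View pics/g_top.png

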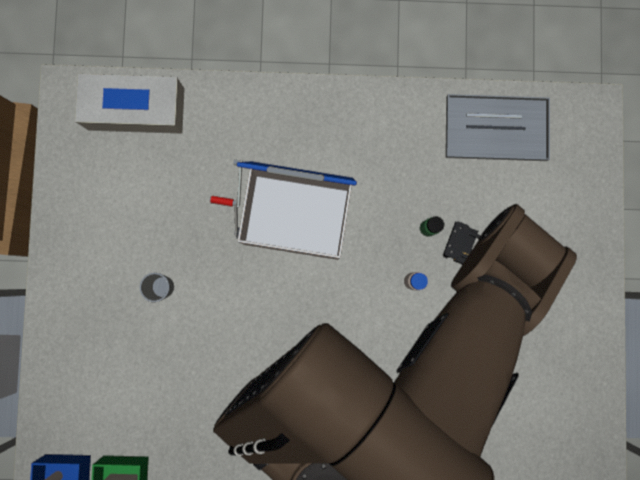

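View pics/g_scene.png

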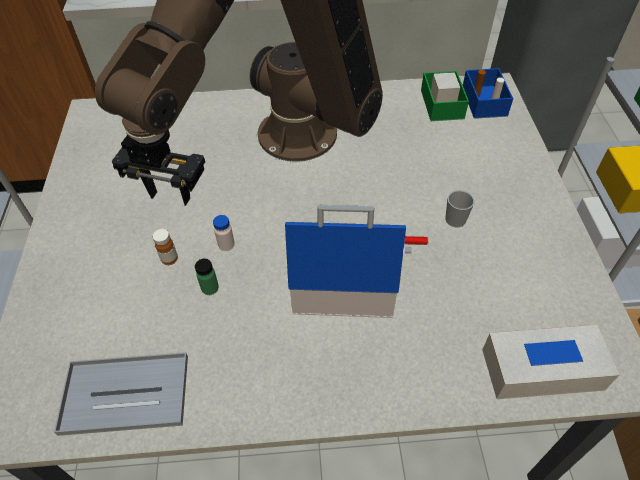

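```bash
python3 - <<'E'
from h import *
cal=env.calibration('wrist')
print('amber cap w',atz('wrist',(256,228),99,cal).round(1),'top',atz('top',(481,269.3),99).round(1),'scene',atz('scene',(162,236.5),99).round(1))
for q in [(1,2)]:
    print('knob tri',[np.round(x,1) for x in tri([ray('top',(222,201)),ray('scene',(416.5,240))])])
m=cv2.imread('pics/g_top.png'); h=cv2.cvtColor(m,cv2.COLOR_BGR2HSV)
for c in('top','scene'):
    m=cv2.imread(f'pics/g_{c}.png').astype(int); r=(m[...,2]>120)&(m[...,1]<60)&(m[...,0]<60); r[:,:200]=0; y,x=np.nonzero(r); print(c,x.mean(),y.mean(),x.min(),x.max(),y.min(),y.max())
E
```

```text
amber cap w [ 461.2 -351.7   99. ] top [ 453.5 -356.8   99. ] scene [ 461.3 -352.9   99. ]
knob tri [array([586.3, 243.8, 173.8]), array([1.4, 1.4])]
top 221.33093525179856 200.54676258992805 211 232 196 205
scene 416.21527777777777 239.68055555555554 405 427 236 243
```

drive_tool --commands '[{"dx": -10,"dy": -29.3,"dz": -20,"yaw": 6.6},{"dx": -9,"dy": -29,"dz": -20,"yaw": 6.6},{"dx": 0,"dy": 0,"dz": -30,"yaw": 0},{"dx": 0,"dy": 0,"dz": -30,"yaw": 0},{"dx": 0,"dy": 0,"dz": 0,"yaw": 0}]'

```text
t: 11.18
eef_pos: [458.5, -351.9, 145.1]
tcp_rot: [3.137, -0.005, 3.011]
ft_force: [0.8, 0.7, 0.2]
opening: 0.802
```

```bash
python3 - <<'E'
from h import *
save('i_wrist',env.read_camera('wrist'))
cal=env.calibration('wrist')
r=env.place_of('amber_mid','wrist')
for k in r: print(k['conf'],k['pixel'],atz('wrist',k['pixel'],50,cal))
s=env.state();print(s['t'],s['eef_pos'],np.degrees(s['tcp_rot']),s['opening'],s['ft_force'])
E
```

```text
0.93 [316.1, 244.6] [ 460.7586933  -356.60749328   50.        ]
11.2833 [ 460.22737385 -353.23956707  149.79902917] [ 1.79968537e+02 -3.04058776e-02  1.72583464e+02] 0.7930842846988045 [ 0.45234409 -0.64457334  0.38297266]
```

View pics/i_wrist.png

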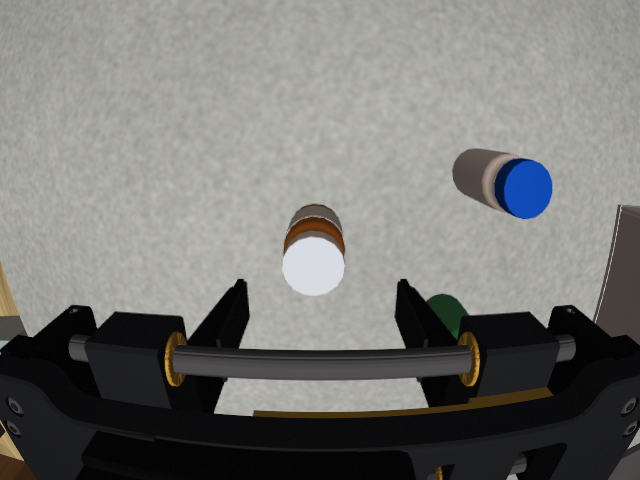

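```bash
python3 - <<'E'
from h import *
cal=env.calibration('wrist')
for p,z in [((313.5,264),100),((315,218),0),((316,245),50)]: print(atz('wrist',p,z,cal).round(1))
E
```

```text
[ 459.3 -358.2  100. ]
[ 453.4 -358.2    0. ]
[ 462.7 -357.8   50. ]
```

drive_tool --commands '[{"dx": 0,"dy": -4,"dz": -25,"yaw": 0},{"dx": 0,"dy": 0,"dz": -25,"yaw": 0},{"dx": 0,"dy": 0,"dz": -25,"yaw": 0},{"dx": 0,"dy": 0,"dz": -20,"yaw": 0},{"dx": 0,"dy": 0,"dz": -8,"yaw": 0}]'

```text
t: 11.7
eef_pos: [460.3, -357.6, 46.2]
tcp_rot: [-3.141, 0.0, 3.012]
ft_force: [-0.1, -0.1, -0.1]
opening: 0.8
```

drive_tool --commands '[{"dx": 0,"dy": 0,"dz": 0,"yaw": 0},{"dx": 0,"dy": 0,"dz": 0,"yaw": 0},{"dx": 0,"dy": 0,"dz": 0,"yaw": 0},{"dx": 0,"dy": 0,"dz": 0,"yaw": 0},{"dx": 0,"dy": 0,"dz": 0,"yaw": 0}]' --grip 0.0

```text
t: 12.12
eef_pos: [460.0, -358.3, 47.5]
tcp_rot: [-3.141, 0.001, 3.012]
ft_force: [-0.1, -0.0, 0.3]
opening: 0.508
```

```bash
python3 - <<'E'
from h import *
save('j_wrist',env.read_camera('wrist'))
s=env.state();print(s['t'],s['eef_pos'],np.degrees(s['tcp_rot']),s['opening'],s['ft_force'])
E
```

```text
12.1667 [ 459.86554917 -358.23456345   47.24349355] [-1.79958546e+02  6.76037876e-02  1.72548136e+02] 0.46538899856305427 [ 0.12849558  0.46798389 -0.27376195]
```

View pics/j_wrist.png

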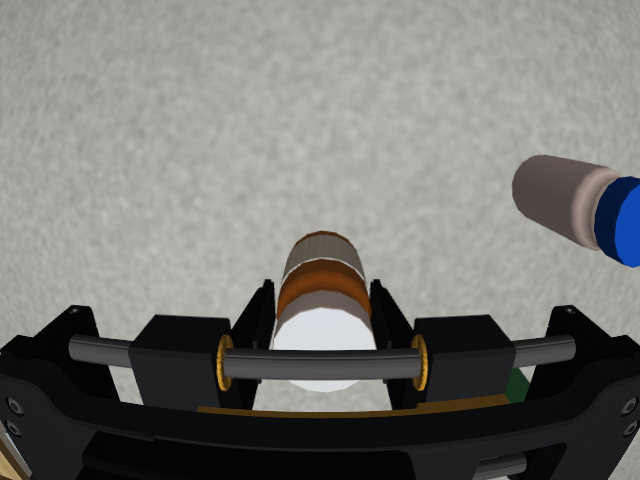

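drive_tool --commands '[{"dx": 0,"dy": 0,"dz": 0,"yaw": 0},{"dx": 0,"dy": 0,"dz": 0,"yaw": 0}]'

```text
t: 12.33
eef_pos: [459.9, -358.2, 47.1]
tcp_rot: [-3.141, 0.001, 3.012]
ft_force: [-0.2, 1.8, 7.1]
opening: 0.456
```

drive_tool --commands '[{"dx": 0,"dy": 0,"dz": 10,"yaw": 0},{"dx": 0,"dy": 0,"dz": 10,"yaw": 0},{"dx": 0,"dy": 0,"dz": 20,"yaw": 0},{"dx": 0,"dy": 0,"dz": 30,"yaw": 0},{"dx": 0,"dy": 0,"dz": 30,"yaw": 0}]'

```text
t: 12.75
eef_pos: [459.2, -357.7, 147.8]
tcp_rot: [3.141, -0.001, 3.012]
ft_force: [-0.2, -0.8, -0.8]
opening: 0.455
```

drive_tool --commands '[{"dx": 0,"dy": 5,"dz": 28,"yaw": 0},{"dx": 3,"dy": 15,"dz": 25,"yaw": 0},{"dx": 5,"dy": 27,"dz": 8,"yaw": 0},{"dx": 6,"dy": 30,"dz": 0,"yaw": 0},{"dx": 6,"dy": 30,"dz": 0,"yaw": 0}]'

```text
t: 13.17
eef_pos: [479.5, -250.2, 209.0]
tcp_rot: [-3.141, 0.002, 3.011]
ft_force: [0.5, -0.3, -1.5]
opening: 0.453
```

drive_tool --commands '[{"dx": 6,"dy": 30,"dz": 0,"yaw": 0},{"dx": 6,"dy": 30,"dz": 0,"yaw": 0},{"dx": 6,"dy": 30,"dz": 0,"yaw": 0},{"dx": 6,"dy": 30,"dz": 0,"yaw": 0},{"dx": 6,"dy": 30,"dz": 0,"yaw": 0}]'

```text
t: 13.58
eef_pos: [509.5, -99.5, 208.3]
tcp_rot: [-3.142, 0.001, 3.011]
ft_force: [0.0, -0.3, -1.0]
opening: 0.456
```

drive_tool --commands '[{"dx": 6,"dy": 30,"dz": 0,"yaw": 0},{"dx": 6,"dy": 30,"dz": 0,"yaw": 0},{"dx": 6,"dy": 30,"dz": 0,"yaw": 0},{"dx": 6,"dy": 30,"dz": 0,"yaw": 0},{"dx": 5,"dy": 30,"dz": 0,"yaw": 0}]'

```text
t: 14.0
eef_pos: [538.6, 50.5, 208.3]
tcp_rot: [3.141, 0.001, 3.012]
ft_force: [0.7, 0.2, -0.6]
opening: 0.452
```

drive_tool --commands '[{"dx": 2,"dy": 28,"dz": 0,"yaw": 0},{"dx": 0,"dy": 8,"dz": 0,"yaw": 0},{"dx": 0,"dy": 0,"dz": 0,"yaw": 0}]'

```text
t: 14.25
eef_pos: [540.3, 86.6, 207.9]
tcp_rot: [3.141, 0.0, 3.014]
ft_force: [-0.1, -1.2, -1.6]
opening: 0.46
```

```bash
python3 - <<'E'
from h import *
for c in('wrist','top','scene'): save('k_'+c,env.read_camera(c))
s=env.state();print(s['t'],s['eef_pos'],np.degrees(s['tcp_rot']),s['opening'],s['ft_force'])
cal=env.calibration('wrist')
W=cv2.imread('pics/k_wrist.png')
P=cv2.Rodrigues(np.array(cal['rvec'],float))[0]; t=np.array(cal['tvec'],float).ravel(); K=np.array(cal['intrinsics'])
u=np.array([.9914,-.1305,0]);v=np.array([.1305,.9914,0]); c0=np.array([575.8,81.7,0])
def pr(X):
    x=P@X+t; th=np.arctan2(np.hypot(x[0],x[1]),x[2]); ph=np.arctan2(x[1],x[0]); return (int(K[0,2]+K[0,0]*th*np.cos(ph)),int(K[1,2]+K[1,1]*th*np.sin(ph)))
for bx,by in [(-90,-120),(-90,0),(-90,120),(90,120),(90,-120),(-85,115),(-85,-115)]:
    p=pr(c0+bx*u+by*v+[0,0,120]); print(bx,by,p); cv2.circle(W,p,3,(0,255,0),-1)
cv2.imwrite('pics/k_w2.png',W)
print('floor',[(k['conf'],k['pixel'],atz('top',k['pixel'],5).round(1)) for k in env.place_of('box_floor','top')])
E
```

```text
14.4 [540.438896    84.00971948 207.60472019] [-1.79991035e+02  1.23787750e-02  1.72527944e+02] 0.45593830907619726 [ 0.03538674  0.14448347 -1.50391052]
-90 -120 (162, 175)
-90 0 (324, 171)
-90 120 (486, 175)
90 120 (455, 376)
90 -120 (191, 377)
-85 115 (479, 182)
-85 -115 (168, 181)
floor []
```

View pics/k_w2.png

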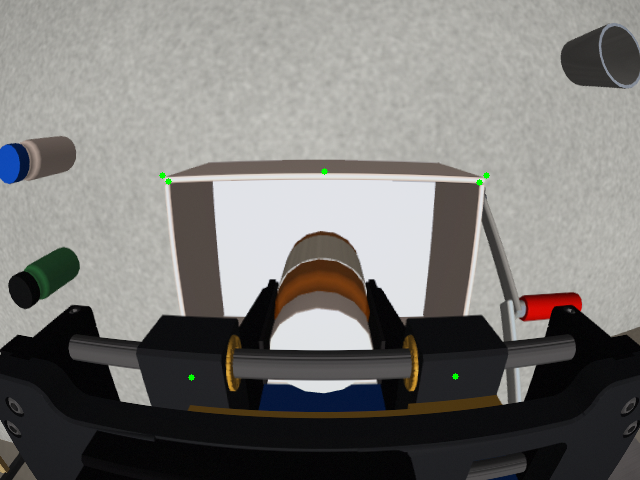

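View pics/k_scene.png

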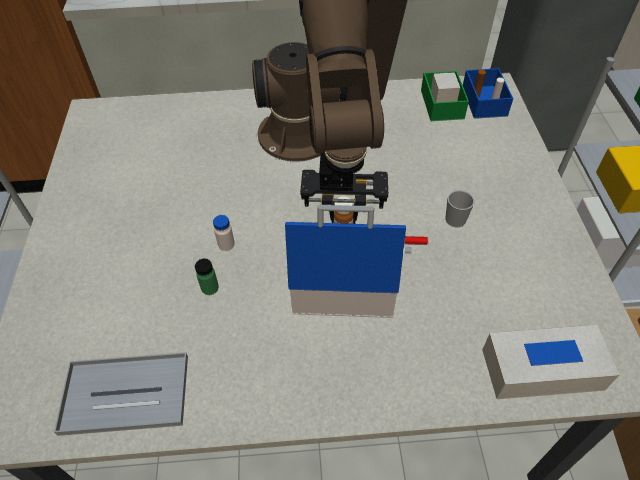

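drive_tool --commands '[{"dx": 0,"dy": 0,"dz": -25,"yaw": 0},{"dx": 0,"dy": 0,"dz": -30,"yaw": 0},{"dx": 0,"dy": 0,"dz": -30,"yaw": 0},{"dx": 0,"dy": 0,"dz": -25,"yaw": 0},{"dx": 0,"dy": 0,"dz": -20,"yaw": 0}]'

```text
t: 14.87
eef_pos: [540.1, 83.6, 75.6]
tcp_rot: [-3.141, -0.001, 3.01]
ft_force: [0.2, 0.2, -0.6]
opening: 0.457
```

drive_tool --commands '[{"dx": 0,"dy": 0,"dz": -13,"yaw": 0},{"dx": 0,"dy": 0,"dz": -7,"yaw": 0},{"dx": 0,"dy": 0,"dz": -2,"yaw": 0},{"dx": 0,"dy": 0,"dz": 0,"yaw": 0}]'

```text
t: 15.2
eef_pos: [540.7, 84.3, 55.4]
tcp_rot: [3.142, -0.0, 3.011]
ft_force: [-0.3, -0.7, -0.9]
opening: 0.456
```

drive_tool --commands '[{"dx": 0,"dy": 0,"dz": -1.5,"yaw": 0},{"dx": 0,"dy": 0,"dz": 0,"yaw": 0}]'

```text
t: 15.37
eef_pos: [541.0, 84.8, 54.5]
tcp_rot: [3.141, 0.001, 3.011]
ft_force: [-0.5, 0.2, -1.4]
opening: 0.455
```

drive_tool --commands '[{"dx": 0,"dy": 0,"dz": -1,"yaw": 0},{"dx": 0,"dy": 0,"dz": 0,"yaw": 0}]'

```text
t: 15.53
eef_pos: [540.7, 85.0, 53.2]
tcp_rot: [3.141, 0.001, 3.012]
ft_force: [0.2, 1.5, -1.4]
opening: 0.456
```

drive_tool --commands '[{"dx": 0,"dy": 0,"dz": -1,"yaw": 0},{"dx": 0,"dy": 0,"dz": 0,"yaw": 0}]'

```text
t: 15.7
eef_pos: [540.8, 85.1, 52.2]
tcp_rot: [3.141, 0.001, 3.012]
ft_force: [-1.3, 0.1, 3.0]
opening: 0.457
```

drive_tool --commands '[{"dx": 0,"dy": 0,"dz": -0.6,"yaw": 0},{"dx": 0,"dy": 0,"dz": 0,"yaw": 0}]'

```text
t: 15.87
eef_pos: [541.0, 85.1, 52.1]
tcp_rot: [3.141, 0.002, 3.012]
ft_force: [-2.2, 0.3, 10.9]
opening: 0.456
```

drive_tool --commands '[{"dx": 0,"dy": 0,"dz": 0.6,"yaw": 0}]'

```text
t: 15.95
eef_pos: [540.7, 85.0, 52.2]
tcp_rot: [3.141, 0.001, 3.012]
ft_force: [-0.1, 0.6, -0.8]
opening: 0.457
```

drive_tool --commands '[{"dx": 0,"dy": 0,"dz": 0,"yaw": 0},{"dx": 0,"dy": 0,"dz": 0,"yaw": 0},{"dx": 0,"dy": 0,"dz": 0,"yaw": 0},{"dx": 0,"dy": 0,"dz": 0,"yaw": 0},{"dx": 0,"dy": 0,"dz": 0,"yaw": 0}]' --grip 0.75

```text
t: 16.37
eef_pos: [540.5, 85.0, 51.6]
tcp_rot: [3.142, -0.0, 3.012]
ft_force: [-0.6, -0.4, -0.4]
opening: 0.727
```

drive_tool --commands '[{"dx": 0,"dy": 0,"dz": 10,"yaw": 0},{"dx": 0,"dy": 0,"dz": 20,"yaw": 0},{"dx": 0,"dy": 0,"dz": 30,"yaw": 0},{"dx": 0,"dy": 0,"dz": 30,"yaw": 0},{"dx": 0,"dy": 0,"dz": 30,"yaw": 0}]'

```text
t: 16.78
eef_pos: [540.3, 85.0, 173.7]
tcp_rot: [3.142, -0.0, 3.012]
ft_force: [0.4, 0.0, 0.0]
opening: 0.746
```

drive_tool --commands '[{"dx": 0,"dy": 0,"dz": 30,"yaw": 0},{"dx": 0,"dy": 0,"dz": 20,"yaw": 0}]'

```text
t: 16.95
eef_pos: [540.8, 85.0, 225.4]
tcp_rot: [3.141, 0.003, 3.012]
ft_force: [0.6, 0.7, -0.2]
opening: 0.75
```

```bash
python3 - <<'E'
from h import *
for c in('wrist',): save('l_'+c,env.read_camera(c))
s=env.state();print(s['t'],s['eef_pos'],np.degrees(s['tcp_rot']),s['opening'],s['ft_force'])
E
```

```text
17.0 [541.92459228  85.1220933  228.26058742] [179.92529205   0.41917674 172.55850058] 0.7505528519562519 [-0.11034304 -0.95989725  3.12105578]
```

View pics/l_wrist.png

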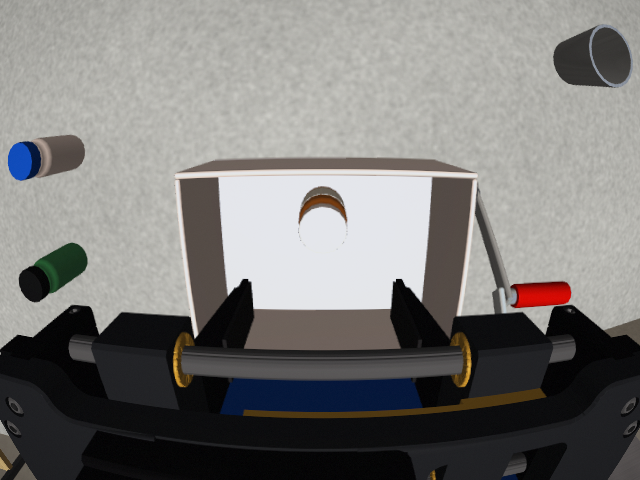

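drive_tool --commands '[{"dx": -14,"dy": 5,"dz": 0,"yaw": -3},{"dx": -16,"dy": 10,"dz": 0,"yaw": -6},{"dx": -14,"dy": 15,"dz": 0,"yaw": -7},{"dx": 0,"dy": 15,"dz": 0,"yaw": -7},{"dx": 0,"dy": 15,"dz": 0,"yaw": -7}]' --grip 0.5

```text
t: 17.42
eef_pos: [495.8, 145.5, 222.6]
tcp_rot: [3.141, 0.0, 2.482]
ft_force: [1.0, 0.4, 0.6]
opening: 0.507
```

drive_tool --commands '[{"dx": 0,"dy": 15,"dz": 0,"yaw": -7},{"dx": 0,"dy": 15,"dz": 0,"yaw": -7},{"dx": 0,"dy": 15,"dz": 0,"yaw": -7},{"dx": 0,"dy": 15,"dz": 0,"yaw": -7},{"dx": 0,"dy": 15,"dz": 0,"yaw": -7}]'

```text
t: 17.83
eef_pos: [496.3, 220.7, 222.3]
tcp_rot: [3.141, 0.0, 1.871]
ft_force: [0.0, 0.3, -0.4]
opening: 0.496
```

drive_tool --commands '[{"dx": 0,"dy": 15,"dz": 0,"yaw": -7},{"dx": 0,"dy": 15,"dz": 0,"yaw": -7},{"dx": 0,"dy": 15,"dz": 0,"yaw": -7},{"dx": 0,"dy": 0,"dz": 0,"yaw": -4},{"dx": 0,"dy": 0,"dz": 0,"yaw": 0}]'

```text
t: 18.25
eef_pos: [496.2, 265.6, 222.0]
tcp_rot: [3.142, -0.0, 1.439]
ft_force: [-0.2, 1.0, -0.7]
opening: 0.5
```

```bash
python3 - <<'E'
from h import *
c='wrist'; save('m_'+c,env.read_camera(c)); cal=env.calibration('wrist')
s=env.state();print(s['t'],s['eef_pos'],np.degrees(s['tcp_rot']),s['opening'],s['ft_force'])
for k in env.place_of('knob','wrist'): print(k, atz('wrist',k['pixel'],174,cal))
E
```

```text
18.3 [496.28068298 265.13596873 221.99647668] [1.79999789e+02 5.94119877e-03 8.26733534e+01] 0.4995449340425718 [-0.21685932  0.15805927  0.19967792]
{'pixel': [462.5, 273.7], 'conf': 0.6} [589.29635332 247.13747053 174.        ]
```

View pics/m_wrist.png

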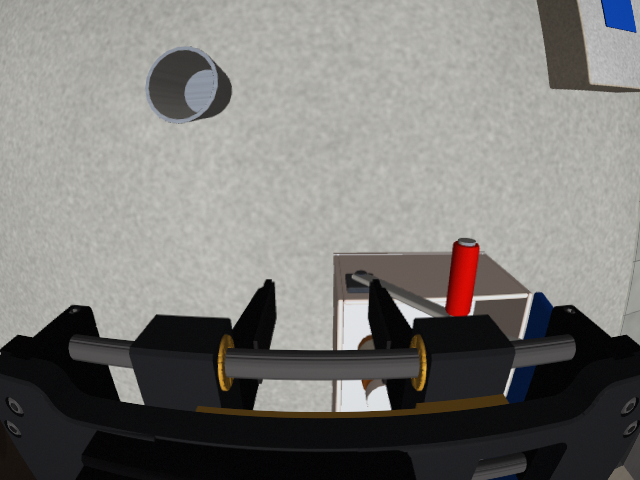

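drive_tool --commands '[{"dx": 25,"dy": -3,"dz": 0,"yaw": 0},{"dx": 30,"dy": -3,"dz": 0,"yaw": 0},{"dx": 25,"dy": -3,"dz": 0,"yaw": 0},{"dx": 12,"dy": -1.5,"dz": 0,"yaw": 0},{"dx": 0,"dy": 0,"dz": 0,"yaw": 0}]'

```text
t: 18.77
eef_pos: [590.5, 253.3, 221.3]
tcp_rot: [3.141, 0.0, 1.441]
ft_force: [-0.3, 1.4, 0.2]
opening: 0.499
```

```bash
python3 - <<'E'
from h import *
c='wrist'; save('n_'+c,env.read_camera(c)); cal=env.calibration('wrist')
s=env.state();print(s['t'],s['eef_pos'],np.degrees(s['tcp_rot']),s['opening'],s['ft_force'])
for k in env.place_of('knob','wrist'): print(k, atz('wrist',k['pixel'],174,cal))
E
```

```text
18.8167 [589.05407668 253.58456185 221.29064435] [-1.79969419e+02  1.80600798e-02  8.25749227e+01] 0.5030372764898853 [-0.12568222  0.76388035 -0.50122574]
{'pixel': [321.5, 277.2], 'conf': 0.68} [588.67536234 246.55223254 174.        ]
```

View pics/n_wrist.png

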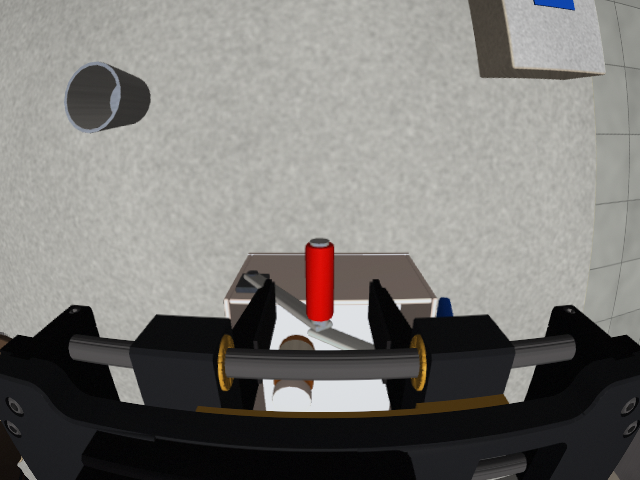

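drive_tool --commands '[{"dx": 0,"dy": 2,"dz": -20,"yaw": 0},{"dx": 0,"dy": 0,"dz": -25,"yaw": 0},{"dx": 0,"dy": 0,"dz": -18,"yaw": 0},{"dx": 0,"dy": 0,"dz": -8,"yaw": 0},{"dx": 0,"dy": 0,"dz": 0,"yaw": 0}]'

```text
t: 19.28
eef_pos: [587.2, 256.4, 149.5]
tcp_rot: [-3.139, 0.001, 1.442]
ft_force: [-0.1, 0.3, 0.5]
opening: 0.498
```

drive_tool --commands '[{"dx": 5,"dy": -0.7,"dz": 0,"yaw": 0},{"dx": 5,"dy": -0.7,"dz": 0,"yaw": 0},{"dx": 4,"dy": -0.5,"dz": 0,"yaw": 0},{"dx": 0,"dy": 0,"dz": 0,"yaw": 0}]'

```text
t: 19.62
eef_pos: [603.8, 254.5, 151.7]
tcp_rot: [3.14, -0.001, 1.44]
ft_force: [-0.0, -0.4, 0.1]
opening: 0.499
```

drive_tool --commands '[{"dx": 3,"dy": -0.4,"dz": -3,"yaw": 0},{"dx": 3,"dy": -0.4,"dz": -3,"yaw": 0},{"dx": 3,"dy": -0.4,"dz": -3,"yaw": 0}]'

```text
t: 19.87
eef_pos: [611.6, 253.5, 141.5]
tcp_rot: [-3.141, -0.0, 1.441]
ft_force: [-0.8, 0.8, 1.0]
opening: 0.501
```

drive_tool --commands '[{"dx": 3,"dy": -0.4,"dz": -3,"yaw": 0},{"dx": 3,"dy": -0.4,"dz": -3,"yaw": 0},{"dx": 0,"dy": 0,"dz": 0,"yaw": 0}]'

```text
t: 20.12
eef_pos: [617.9, 252.4, 134.8]
tcp_rot: [-3.141, 0.0, 1.441]
ft_force: [-1.4, -0.3, 0.6]
opening: 0.504
```

```bash
python3 - <<'E'
from h import *
c='wrist'; save('o_'+c,env.read_camera(c)); c='scene'; save('o_'+c,env.read_camera(c)[130:330,200:470].repeat(2,0).repeat(2,1))
s=env.state();print(s['t'],s['eef_pos'],s['ft_force'])
E
```

```text
20.2167 [617.65466456 252.46368867 135.48832158] [-1.32381433  0.74558369  0.04044474]
```

View pics/o_wrist.png

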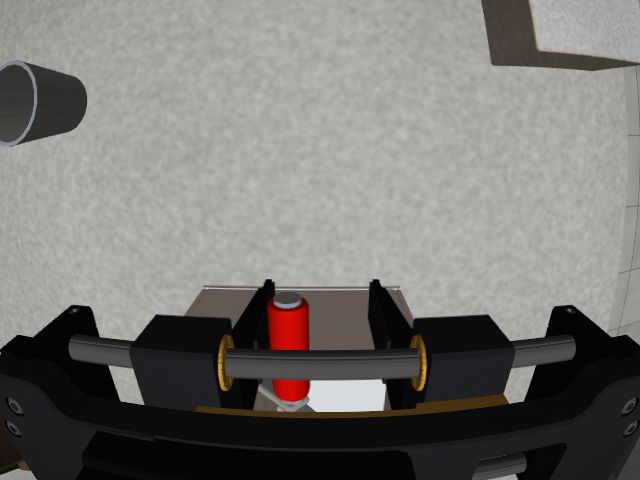

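View pics/o_scene.png

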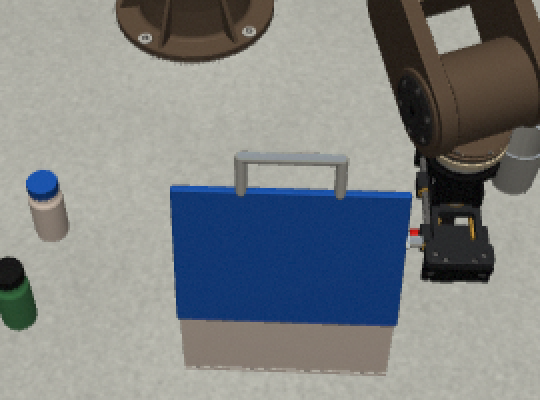

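drive_tool --commands '[{"dx": 3,"dy": -0.4,"dz": -3,"yaw": 0},{"dx": 3,"dy": -0.4,"dz": -3,"yaw": 0},{"dx": 0,"dy": 0,"dz": 0,"yaw": 0}]'

```text
t: 20.47
eef_pos: [623.8, 251.6, 129.1]
tcp_rot: [-3.141, 0.0, 1.441]
ft_force: [-0.7, 0.5, -0.2]
opening: 0.499
```

drive_tool --commands '[{"dx": 2,"dy": -0.3,"dz": -3,"yaw": 0},{"dx": 2,"dy": -0.3,"dz": -3,"yaw": 0},{"dx": 0,"dy": 0,"dz": 0,"yaw": 0}]'

```text
t: 20.72
eef_pos: [627.7, 251.1, 123.0]
tcp_rot: [-3.141, 0.0, 1.441]
ft_force: [-2.2, 1.4, -0.4]
opening: 0.497
```

```bash
python3 - <<'E'
from h import *
c='wrist'; save('p_'+c,env.read_camera(c)); c='scene'; save('p_'+c,env.read_camera(c)[130:330,200:470].repeat(2,0).repeat(2,1))
s=env.state();print(s['t'],s['eef_pos'],s['ft_force'])
E
```

```text
20.8167 [627.6539386  251.16152039 123.54139827] [-1.08189032 -0.18075505  0.16359475]
```

View pics/p_wrist.png

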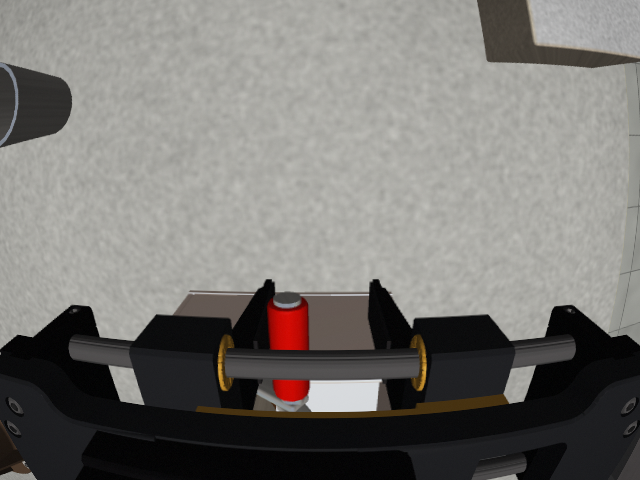

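View pics/p_scene.png

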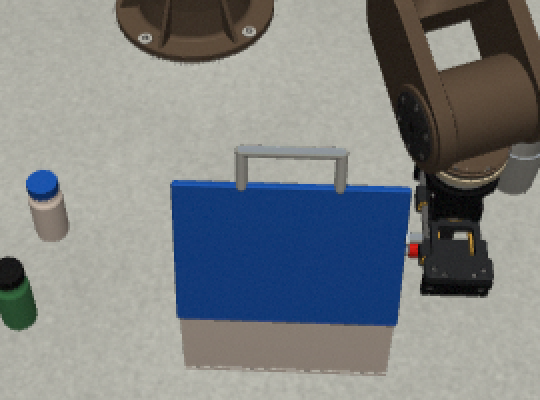

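drive_tool --commands '[{"dx": 3,"dy": -0.4,"dz": -4,"yaw": 0},{"dx": 2,"dy": -0.3,"dz": -4,"yaw": 0},{"dx": 0,"dy": 0,"dz": 0,"yaw": 0}]'

```text
t: 21.07
eef_pos: [632.7, 250.4, 114.8]
tcp_rot: [-3.141, 0.0, 1.441]
ft_force: [-2.3, 0.6, -0.5]
opening: 0.503
```

drive_tool --commands '[{"dx": -6,"dy": 0.8,"dz": 4,"yaw": 0},{"dx": -6,"dy": 0.8,"dz": 4,"yaw": 0},{"dx": 0,"dy": 0,"dz": 0,"yaw": 0},{"dx": 0,"dy": 0,"dz": 0,"yaw": 0}]'

```text
t: 21.4
eef_pos: [620.6, 252.3, 124.7]
tcp_rot: [3.14, -0.001, 1.441]
ft_force: [0.9, 0.5, -0.4]
opening: 0.498
```

```bash
python3 - <<'E'
from h import *
c='wrist'; save('q_'+c,env.read_camera(c)); c='scene'; save('q_'+c,env.read_camera(c)[130:330,200:470].repeat(2,0).repeat(2,1))
s=env.state();print(s['t'],s['eef_pos'],s['ft_force'])
E
```

```text
21.5 [620.73117138 252.14406309 124.17028137] [0.15070558 0.40964508 0.27048704]
```

View pics/q_wrist.png

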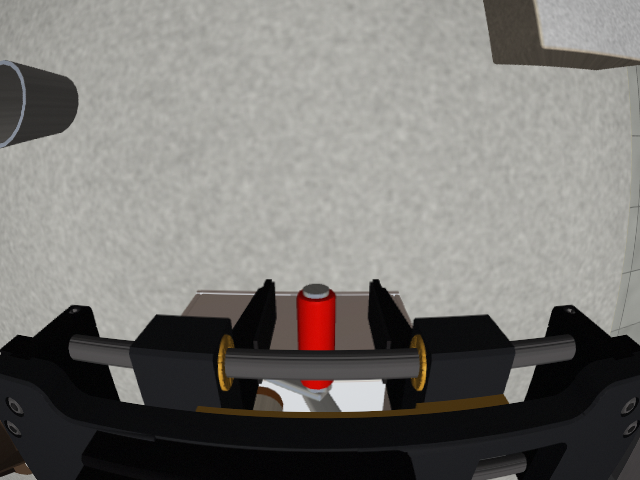

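View pics/q_scene.png

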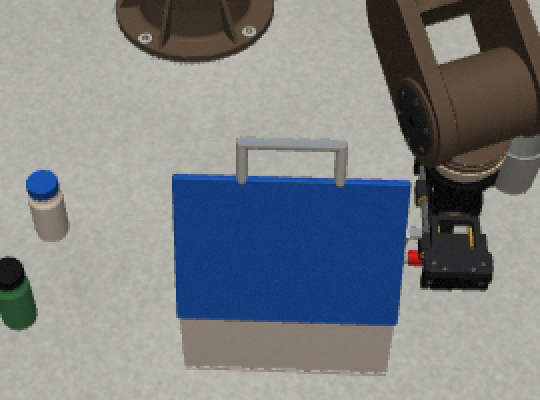

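drive_tool --commands '[{"dx": 0,"dy": 0,"dz": 25,"yaw": 0},{"dx": 0,"dy": 1,"dz": 38,"yaw": 0},{"dx": 0,"dy": 1,"dz": 40,"yaw": 0},{"dx": 0,"dy": 0,"dz": 40,"yaw": 0},{"dx": 0,"dy": 0,"dz": 40,"yaw": 0}]'

```text
t: 21.92
eef_pos: [620.3, 254.0, 308.8]
tcp_rot: [3.141, 0.0, 1.441]
ft_force: [0.1, 0.3, -0.5]
opening: 0.503
```

drive_tool --commands '[{"dx": 0,"dy": 0,"dz": 40,"yaw": 0},{"dx": -5,"dy": -5,"dz": 35,"yaw": 0},{"dx": -10,"dy": -20,"dz": 0,"yaw": 0},{"dx": -10,"dy": -20,"dz": 0,"yaw": 0},{"dx": 0,"dy": -5,"dz": 0,"yaw": 0}]'

```text
t: 22.33
eef_pos: [594.5, 202.3, 382.9]
tcp_rot: [3.14, 0.0, 1.44]
ft_force: [-0.1, -0.1, 0.2]
opening: 0.499
```

```bash
python3 - <<'E'
from h import *
for c in ('wrist','scene','top'): save('r_'+c,env.read_camera(c))
cal=env.calibration('wrist')
s=env.state();print(s['t'],s['eef_pos'],s['ft_force'])
rs=[]
for c in ('wrist','scene','top'):
    for k in env.place_of('handle',c)[:1]:
        r=ray(c,k['pixel'],cal if c=='wrist' else None); rs.append(r); 
        # intersect with plane box y=0 through handle
        n=np.array([.1305,.9914,0]); p0=np.array([444.9,98.9,0]); o,d=r; X=o+d*(n@(p0-o))/(n@d)
        print(c,k['conf'],np.round(k['pixel']),'plane',X.round(1))
if len(rs)>1: print(tri(rs))
E
```

```text
22.4833 [595.89461064 204.01905284 381.79219842] [0.38998288 0.56376735 0.2572424 ]
wrist 0.61 [350. 405.] plane [603.   78.1 324.2]
scene 0.91 [344. 200.] plane [759.4  57.5 512.8]
(array([600.14505588,  80.42873328, 331.89934251]), [np.float64(4.544353848053547), np.float64(4.5443538480535866)])
```

View pics/r_wrist.png

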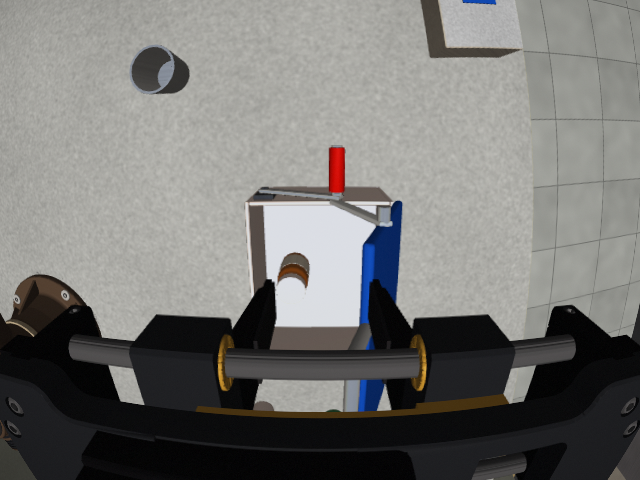

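View pics/r_scene.png

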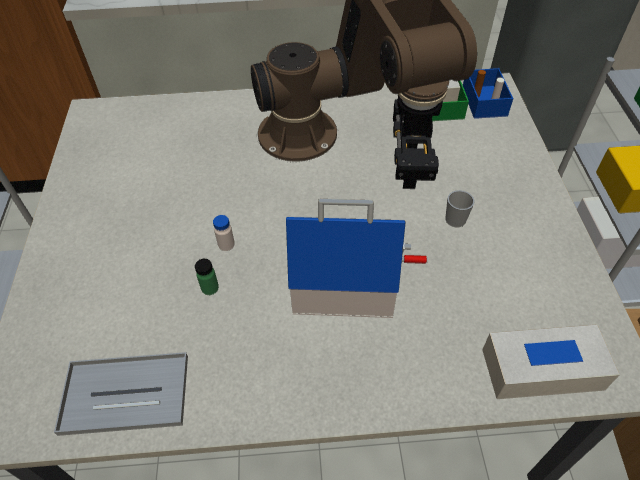

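drive_tool --commands '[{"dx": 1,"dy": -25,"dz": 0,"yaw": 0},{"dx": 1,"dy": -35,"dz": 0,"yaw": 0},{"dx": 1,"dy": -35,"dz": 0,"yaw": 0},{"dx": 1,"dy": -25,"dz": 0,"yaw": 0},{"dx": 0,"dy": -5,"dz": -8,"yaw": 0}]' --grip 0.42

```text
t: 23.05
eef_pos: [600.4, 76.4, 374.5]
tcp_rot: [3.14, 0.0, 1.439]
ft_force: [0.7, 0.2, 0.6]
opening: 0.421
```

```bash
python3 - <<'E'
from h import *
for c in ('wrist',): save('s_'+c,env.read_camera(c))
cal=env.calibration('wrist')
s=env.state();print(s['t'],s['eef_pos'],s['ft_force'],s['opening'])
for k in env.place_of('handle','wrist')[:2]: print(k,atz('wrist',k['pixel'],337,cal))
E
```

```text
23.1 [599.87213702  77.19687305 372.01233598] [-0.04490395 -0.49511911 -1.11370538] 0.4207042669172195
{'pixel': [323.1, 262.0], 'conf': 0.6} [602.34958359  84.74239954 337.        ]
```

View pics/s_wrist.png

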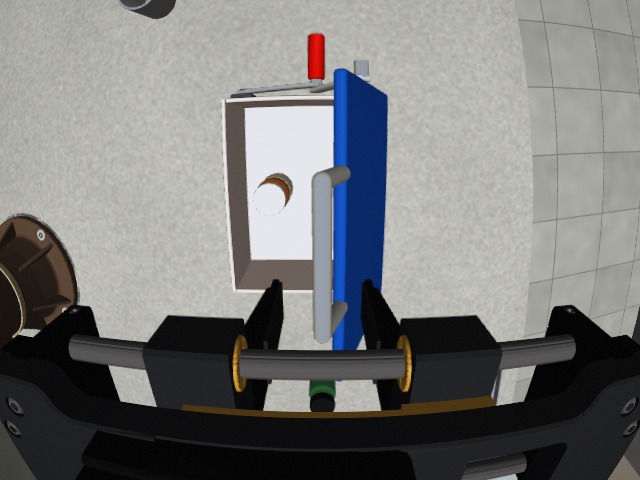

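drive_tool --commands '[{"dx": 1,"dy": 1,"dz": -20,"yaw": 0},{"dx": 0,"dy": 0,"dz": -20,"yaw": 0},{"dx": 0,"dy": 0,"dz": -13.5,"yaw": 0},{"dx": 0,"dy": 0,"dz": 0,"yaw": 0}]'

```text
t: 23.48
eef_pos: [599.8, 81.8, 317.2]
tcp_rot: [-3.137, 0.0, 1.442]
ft_force: [-0.8, -0.4, -0.8]
opening: 0.421
```

drive_tool --commands '[{"dx": 0,"dy": 0,"dz": 0,"yaw": 0},{"dx": 0,"dy": 0,"dz": 0,"yaw": 0},{"dx": 0,"dy": 0,"dz": 0,"yaw": 0},{"dx": 0,"dy": 0,"dz": 0,"yaw": 0},{"dx": 0,"dy": 0,"dz": 0,"yaw": 0}]' --grip 0.0

```text
t: 23.9
eef_pos: [600.7, 80.2, 320.9]
tcp_rot: [3.14, -0.0, 1.441]
ft_force: [1.6, 0.8, -1.6]
opening: 0.127
```

```bash
python3 - <<'E'
import numpy as np
a=np.concatenate([np.linspace(1.273,1.23,2)[:1],np.arange(1.273-.03,0.1,-.045)]); a=np.append(a,[0.07])
x=-222*np.cos(a);z=222*np.sin(a)
for i in range(1,len(a)):
    d=x[i]-x[i-1]; print('{"dx": %.1f, "dy": %.1f, "dz": %.1f, "yaw": 0},'%(d*.9914,-d*.1305,z[i]-z[i-1]),a[i].round(3),'x %.1f z %.1f'%(444.9+(222+x[i])*.9914,108.7+z[i]))
    if i%5==0: print()
E
```

```text
{"dx": -6.3, "dy": 0.8, "dz": -2.0, "yaw": 0}, 1.243 x 594.1 z 318.9
{"dx": -9.3, "dy": 1.2, "dz": -3.4, "yaw": 0}, 1.198 x 584.8 z 315.5
{"dx": -9.1, "dy": 1.2, "dz": -3.8, "yaw": 0}, 1.153 x 575.7 z 311.6
{"dx": -9.0, "dy": 1.2, "dz": -4.3, "yaw": 0}, 1.108 x 566.7 z 307.3
{"dx": -8.8, "dy": 1.2, "dz": -4.7, "yaw": 0}, 1.063 x 558.0 z 302.7

{"dx": -8.5, "dy": 1.1, "dz": -5.1, "yaw": 0}, 1.018 x 549.4 z 297.6
{"dx": -8.3, "dy": 1.1, "dz": -5.4, "yaw": 0}, 0.973 x 541.1 z 292.2
{"dx": -8.1, "dy": 1.1, "dz": -5.8, "yaw": 0}, 0.928 x 533.1 z 286.4
{"dx": -7.8, "dy": 1.0, "dz": -6.2, "yaw": 0}, 0.883 x 525.3 z 280.2
{"dx": -7.5, "dy": 1.0, "dz": -6.5, "yaw": 0}, 0.838 x 517.8 z 273.7

{"dx": -7.2, "dy": 0.9, "dz": -6.8, "yaw": 0}, 0.793 x 510.6 z 266.9
{"dx": -6.9, "dy": 0.9, "dz": -7.2, "yaw": 0}, 0.748 x 503.7 z 259.7
{"dx": -6.6, "dy": 0.9, "dz": -7.5, "yaw": 0}, 0.703 x 497.1 z 252.2
{"dx": -6.2, "dy": 0.8, "dz": -7.8, "yaw": 0}, 0.658 x 490.9 z 244.5
{"dx": -5.9, "dy": 0.8, "dz": -8.0, "yaw": 0}, 0.613 x 485.0 z 236.4

{"dx": -5.5, "dy": 0.7, "dz": -8.3, "yaw": 0}, 0.568 x 479.5 z 228.1
{"dx": -5.1, "dy": 0.7, "dz": -8.5, "yaw": 0}, 0.523 x 474.3 z 219.6
{"dx": -4.8, "dy": 0.6, "dz": -8.8, "yaw": 0}, 0.478 x 469.6 z 210.8
{"dx": -4.4, "dy": 0.6, "dz": -9.0, "yaw": 0}, 0.433 x 465.2 z 201.9
{"dx": -4.0, "dy": 0.5, "dz": -9.2, "yaw": 0}, 0.388 x 461.3 z 192.7

{"dx": -3.5, "dy": 0.5, "dz": -9.3, "yaw": 0}, 0.343 x 457.7 z 183.4
{"dx": -3.1, "dy": 0.4, "dz": -9.5, "yaw": 0}, 0.298 x 454.6 z 173.9
{"dx": -2.7, "dy": 0.4, "dz": -9.6, "yaw": 0}, 0.253 x 451.9 z 164.3
{"dx": -2.3, "dy": 0.3, "dz": -9.7, "yaw": 0}, 0.208 x 449.6 z 154.5
{"dx": -1.8, "dy": 0.2, "dz": -9.8, "yaw": 0}, 0.163 x 447.8 z 144.7

{"dx": -1.4, "dy": 0.2, "dz": -9.9, "yaw": 0}, 0.118 x 446.4 z 134.8
{"dx": -1.0, "dy": 0.1, "dz": -10.6, "yaw": 0}, 0.07 x 445.4 z 124.2
```

drive_tool --commands '[{"dx": -6.3,"dy": 0.8,"dz": -2.0,"yaw": 0},{"dx": -9.3,"dy": 1.2,"dz": -3.4,"yaw": 0},{"dx": -9.1,"dy": 1.2,"dz": -3.8,"yaw": 0}]'

```text
t: 24.15
eef_pos: [575.8, 83.6, 311.3]
tcp_rot: [3.139, -0.001, 1.441]
ft_force: [3.0, 2.3, 0.7]
opening: 0.116
```

drive_tool --commands '[{"dx": -9.0,"dy": 1.2,"dz": -4.3,"yaw": 0},{"dx": -8.8,"dy": 1.2,"dz": -4.7,"yaw": 0},{"dx": -8.5,"dy": 1.1,"dz": -5.1,"yaw": 0}]'

```text
t: 24.4
eef_pos: [549.1, 87.2, 297.3]
tcp_rot: [3.14, -0.001, 1.441]
ft_force: [-0.1, 2.9, 2.9]
opening: 0.117
```

Forces are low and the path fits well.

drive_tool --commands '[{"dx": -8.3,"dy": 1.1,"dz": -5.4,"yaw": 0},{"dx": -8.1,"dy": 1.1,"dz": -5.8,"yaw": 0},{"dx": -7.8,"dy": 1.0,"dz": -6.2,"yaw": 0},{"dx": -7.5,"dy": 1.0,"dz": -6.5,"yaw": 0}]'

```text
t: 24.73
eef_pos: [517.4, 91.4, 273.2]
tcp_rot: [3.14, -0.001, 1.441]
ft_force: [0.3, 3.7, 1.5]
opening: 0.116
```

drive_tool --commands '[{"dx": -7.2,"dy": 0.9,"dz": -6.8,"yaw": 0},{"dx": -6.9,"dy": 0.9,"dz": -7.2,"yaw": 0},{"dx": -6.6,"dy": 0.9,"dz": -7.5,"yaw": 0},{"dx": -6.2,"dy": 0.8,"dz": -7.8,"yaw": 0}]'

```text
t: 25.07
eef_pos: [490.5, 94.9, 243.6]
tcp_rot: [3.14, -0.001, 1.441]
ft_force: [1.2, 4.7, 0.5]
opening: 0.117
```

drive_tool --commands '[{"dx": -5.9,"dy": 0.8,"dz": -8.0,"yaw": 0},{"dx": -5.5,"dy": 0.7,"dz": -8.3,"yaw": 0},{"dx": -5.1,"dy": 0.7,"dz": -8.5,"yaw": 0}]'

```text
t: 25.32
eef_pos: [473.9, 96.9, 218.2]
tcp_rot: [3.141, -0.0, 1.441]
ft_force: [2.4, 3.5, -0.5]
opening: 0.118
```

drive_tool --commands '[{"dx": -4.8,"dy": 0.6,"dz": -8.8,"yaw": 0},{"dx": -4.4,"dy": 0.6,"dz": -9.0,"yaw": 0},{"dx": -4.0,"dy": 0.5,"dz": -9.2,"yaw": 0},{"dx": -3.5,"dy": 0.5,"dz": -9.3,"yaw": 0}]'

```text
t: 25.65
eef_pos: [457.3, 98.9, 181.9]
tcp_rot: [3.141, -0.0, 1.441]
ft_force: [1.5, 3.0, -0.8]
opening: 0.117
```

drive_tool --commands '[{"dx": -3.1,"dy": 0.4,"dz": -9.5,"yaw": 0},{"dx": -2.7,"dy": 0.4,"dz": -9.6,"yaw": 0},{"dx": -2.3,"dy": 0.3,"dz": -9.7,"yaw": 0},{"dx": -1.8,"dy": 0.2,"dz": -9.0,"yaw": 0}]'

```text
t: 25.98
eef_pos: [447.7, 100.2, 144.1]
tcp_rot: [3.141, 0.0, 1.441]
ft_force: [4.4, 3.5, -0.9]
opening: 0.12
```

drive_tool --commands '[{"dx": -0.8,"dy": 0.1,"dz": -6,"yaw": 0},{"dx": -0.6,"dy": 0.1,"dz": -6,"yaw": 0},{"dx": -0.5,"dy": 0,"dz": -4,"yaw": 0},{"dx": 0,"dy": 0,"dz": 0,"yaw": 0}]'

```text
t: 26.32
eef_pos: [445.8, 100.4, 128.0]
tcp_rot: [-3.141, 0.0, 1.441]
ft_force: [2.3, 4.2, -4.7]
opening: 0.119
```

drive_tool --commands '[{"dx": -0.2,"dy": 0,"dz": -3,"yaw": 0},{"dx": -0.2,"dy": 0,"dz": -3,"yaw": 0},{"dx": -0.2,"dy": 0,"dz": -3,"yaw": 0},{"dx": 0,"dy": 0,"dz": 0,"yaw": 0}]'

```text
t: 26.65
eef_pos: [445.2, 100.4, 119.3]
tcp_rot: [-3.141, -0.0, 1.441]
ft_force: [1.3, 4.8, -4.3]
opening: 0.121
```

drive_tool --commands '[{"dx": 0,"dy": 0,"dz": -1.5,"yaw": 0},{"dx": 0,"dy": 0,"dz": -1.5,"yaw": 0},{"dx": 0,"dy": 0,"dz": 0,"yaw": 0}]'

```text
t: 26.9
eef_pos: [445.1, 100.4, 116.4]
tcp_rot: [-3.141, -0.0, 1.441]
ft_force: [1.4, 5.9, -4.6]
opening: 0.117
```

drive_tool --commands '[{"dx": 0,"dy": 0,"dz": -1.2,"yaw": 0},{"dx": 0,"dy": 0,"dz": -1.2,"yaw": 0},{"dx": 0,"dy": 0,"dz": 0,"yaw": 0}]'

```text
t: 27.15
eef_pos: [445.1, 100.4, 114.2]
tcp_rot: [-3.141, 0.0, 1.441]
ft_force: [0.4, 5.7, -1.4]
opening: 0.119
```

drive_tool --commands '[{"dx": 0,"dy": 0,"dz": -0.7,"yaw": 0},{"dx": 0,"dy": 0,"dz": 0,"yaw": 0}]'

```text
t: 27.32
eef_pos: [445.1, 100.4, 113.6]
tcp_rot: [-3.141, 0.0, 1.441]
ft_force: [-0.9, 5.3, 0.0]
opening: 0.119
```

drive_tool --commands '[{"dx": 0,"dy": 0,"dz": -0.7,"yaw": 0},{"dx": 0,"dy": 0,"dz": 0,"yaw": 0}]'

```text
t: 27.48
eef_pos: [445.1, 100.4, 113.0]
tcp_rot: [-3.141, -0.0, 1.441]
ft_force: [-0.5, 5.2, 2.8]
opening: 0.116
```

drive_tool --commands '[{"dx": 0,"dy": 0,"dz": -0.7,"yaw": 0},{"dx": 0,"dy": 0,"dz": 0,"yaw": 0}]'

```text
t: 27.65
eef_pos: [445.1, 100.4, 112.4]
tcp_rot: [-3.141, -0.0, 1.441]
ft_force: [-0.9, 5.4, 3.7]
opening: 0.114
```

drive_tool --commands '[{"dx": 0,"dy": 0,"dz": -0.7,"yaw": 0},{"dx": 0,"dy": 0,"dz": 0,"yaw": 0}]'

```text
t: 27.82
eef_pos: [445.1, 100.4, 111.8]
tcp_rot: [-3.141, -0.0, 1.441]
ft_force: [-1.7, 4.8, 5.1]
opening: 0.117
```

```bash
python3 - <<'E'
from h import *
for c in ('scene','top'): save('t_'+c,env.read_camera(c)[130:330,200:470].repeat(2,0).repeat(2,1))
E
```

```text
(no output)
```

View pics/t_scene.png

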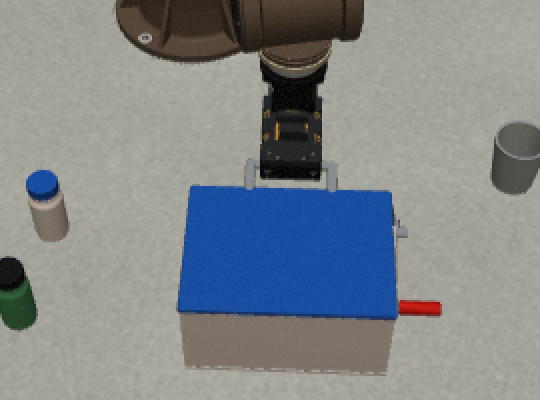

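drive_tool --commands '[{"dx": 0,"dy": 0,"dz": -0.8,"yaw": 0},{"dx": 0,"dy": 0,"dz": -0.8,"yaw": 0},{"dx": 0,"dy": 0,"dz": 0,"yaw": 0}]'

```text
t: 28.17
eef_pos: [445.1, 100.5, 110.3]
tcp_rot: [-3.142, -0.0, 1.441]
ft_force: [-2.5, 5.4, 7.7]
opening: 0.117
```

drive_tool --commands '[{"dx": 0,"dy": 0,"dz": -0.8,"yaw": 0},{"dx": 0,"dy": 0,"dz": -0.8,"yaw": 0},{"dx": 0,"dy": 0,"dz": 0,"yaw": 0}]'

```text
t: 28.42
eef_pos: [445.1, 100.5, 108.9]
tcp_rot: [3.141, -0.0, 1.441]
ft_force: [-3.7, 4.7, 9.7]
opening: 0.12
```

drive_tool --commands '[{"dx": 0,"dy": 0,"dz": -0.8,"yaw": 0},{"dx": 0,"dy": 0,"dz": -0.8,"yaw": 0},{"dx": 0,"dy": 0,"dz": 0,"yaw": 0}]'

```text
t: 28.67
eef_pos: [445.1, 100.4, 107.4]
tcp_rot: [3.141, -0.0, 1.441]
ft_force: [-3.4, 4.7, 14.1]
opening: 0.117
```

drive_tool --commands '[{"dx": 0,"dy": 0,"dz": 0,"yaw": 0},{"dx": 0,"dy": 0,"dz": 0,"yaw": 0},{"dx": 0,"dy": 0,"dz": 0,"yaw": 0},{"dx": 0,"dy": 0,"dz": 0,"yaw": 0}]' --grip 0.38

```text
t: 29.0
eef_pos: [445.2, 100.2, 106.7]
tcp_rot: [-3.141, 0.0, 1.441]
ft_force: [0.6, 0.6, -0.2]
opening: 0.336
```

```bash
python3 - <<'E'
from h import *
for c in ('scene','top'): save('u_'+c,env.read_camera(c)[130:330,200:470].repeat(2,0).repeat(2,1))
a=cv2.imread('pics/t_scene.png');b=cv2.imread('pics/u_scene.png')
d=cv2.absdiff(a,b)[::2,::2].max(2); y,x=np.nonzero(d>25); print(len(x), d[90:130,90:200].max())
# compare with initial closed
A=cv2.imread('pics/a_scene.png')[130:330,200:470]; B=b[::2,::2]; C=a[::2,::2]
for n,I in (('initial',A),('pressed',C),('released',B)):
    for col in (105,150,185):
        c=I[:,col].astype(int); bl=np.nonzero((c[:,0]>100)&(c[:,2]<60))[0]; print(n,col,bl.min(),bl.max())
d=cv2.absdiff(A,B)[85:175,85:225].max(2); print('diff lid area',(d>30).sum(), d.mean())
s=env.state();print(s['t'],s['eef_pos'],s['ft_force'],s['opening'])
E
```

```text
879 167
initial 105 93 155
initial 150 94 156
initial 185 95 157
pressed 105 93 155
pressed 150 94 156
pressed 185 95 158
released 105 93 155
released 150 94 156
released 185 95 158
diff lid area 337 9.162698412698413
29.1 [445.23800437 100.24653445 106.70011701] [-0.59312387  0.08903045 -0.16624058] 0.3699596180223809
```

drive_tool --commands '[{"dx": 0,"dy": 0,"dz": 20,"yaw": 0},{"dx": 0,"dy": 0,"dz": 30,"yaw": 0},{"dx": 0,"dy": 0,"dz": 40,"yaw": 0},{"dx": 0,"dy": 0,"dz": 30,"yaw": 0},{"dx": -10,"dy": 35,"dz": 0,"yaw": 0}]'

```text
t: 29.52
eef_pos: [438.6, 133.0, 231.9]
tcp_rot: [3.133, -0.002, 1.437]
ft_force: [0.7, 0.3, -0.1]
opening: 0.375
```

drive_tool --commands '[{"dx": -10,"dy": 40,"dz": 0,"yaw": 0},{"dx": -5,"dy": 40,"dz": 0,"yaw": 0},{"dx": 0,"dy": 40,"dz": 0,"yaw": 0},{"dx": 0,"dy": 35,"dz": 0,"yaw": 0},{"dx": 0,"dy": 35,"dz": 0,"yaw": 0}]'

```text
t: 29.93
eef_pos: [419.8, 327.3, 226.8]
tcp_rot: [3.141, 0.0, 1.441]
ft_force: [1.0, -0.7, 0.3]
opening: 0.38
```

```bash
python3 - <<'E'
from h import *
for c in ('scene','top'):
    im=env.read_camera(c); save('v_'+c,im)
    A=cv2.imread(f'pics/a_{c}.png').astype(int); B=im[:,:,::-1].astype(int)
    for n,I in (('initial',A),('now',B)):
        r=(I[...,2]>120)&(I[...,1]<60)&(I[...,0]<60); r[:,:200]=0; y,x=np.nonzero(r); print(c,n,'knob',x.mean().round(2),y.mean().round(2))
        m=(I[...,0]>90)&(I[...,2]<70)&(I[...,1]<120); m[:,:230]=0;m[:,405:]=0;m[:150]=0;m[300:]=0; y,x=np.nonzero(m); print('   lid',len(x),x.mean().round(2),y.mean().round(2))
    print([ (k['conf'],k['pixel']) for k in env.place_of('handle',c)[:1]])
s=env.state();print(s['t'],s['eef_pos'],s['ft_force'])
E
```

```text
scene initial knob 409.9 283.23
   lid 6748 344.0 255.8
scene now knob 409.55 283.33
   lid 6734 344.05 256.05
[(0.76, [344.3, 210.2])]
top initial knob 232.19 198.39
   lid 8345 294.39 211.05
top now knob 232.41 199.13
   lid 8290 294.38 211.25
[(0.89, [285.0, 268.4])]
30.1333 [419.89103932 325.67367606 226.30721366] [ 0.40901419 -0.48577033 -0.29362517]
```

View pics/v_scene.png

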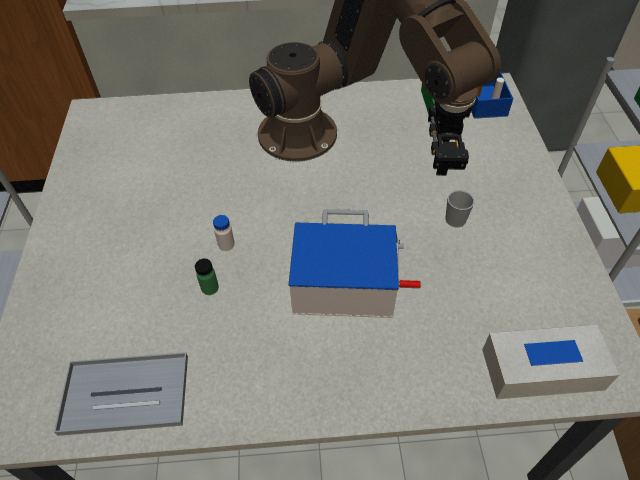

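View pics/v_top.png

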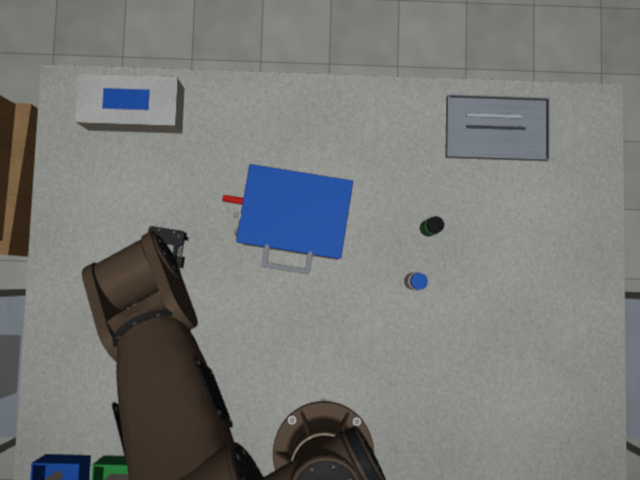

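drive_tool --commands '[{"dx": 0,"dy": 0,"dz": 0,"yaw": 0},{"dx": 0,"dy": 0,"dz": 0,"yaw": 0},{"dx": 0,"dy": 0,"dz": 0,"yaw": 0}]'

```text
t: 30.38
eef_pos: [420.6, 324.4, 227.0]
tcp_rot: [3.141, 0.0, 1.439]
ft_force: [-0.4, -0.6, -0.1]
opening: 0.381
```

```bash
python3 - <<'E'
from h import *
print(env.job_done()); print(env.state()['t'])
E
```

```text
the job is handed in; nothing more can be done
None
the job is handed in; nothing more can be done
```

The job is handed in at about 30 s, with every step done in the order asked; no verdict was reported.

- **Lid up:** I raised the lid by its handle to the upper stop. The tangential force rose to about 18 N there, and I released it at about 8 N. The stay snapped into place: the knob was measured at 174 mm, inside the locked range, and the lid held itself up.
- **Bottle:** I stood the amber bottle on the box floor with up to 11 N of contact force. The wrist picture showed it upright afterwards.
- **Lid down:** I pushed the knob down and away with about 2 N. It stayed broken when I backed off and the lid stayed up. I then guided the lid shut by the handle with small forces.

**Last checks:**
- The lid edges and handle are back at their first-picture positions within about a pixel.
- The green and white bottles and the cup look unmoved.
- The arm is clear of everything, with zero wrist force.

**What did not fit:**
- In the top picture the knob sits 0.7 px (about 1.6 mm) from its first position. I did not press the lid again to test this.
- On the way up, my first arc was a few mm off, which put up to about 38 N along the lid towards the hinge before I corrected it.
- At the end I pressed the handle down with up to 14 N to seat the lid. The force rose slowly rather than sharply, probably because the bar was slipping in the pads.

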